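# Show a fragile beaker on the sloping window stand

## Task

Set the tall thin-walled beaker out on the sloping display stand. First slide the rail through the holes in both uprights of the stand, from the robot's left, until its handle is close up against the upright; then stand the beaker on the sloping board behind the rail, close up behind it and midway between the uprights, and let go. The beaker is fragile: grip it with no more than 15 N, never press or knock it against the stand or the rail with more than 15 N, and leave the other pottery where it is.

Things in the scene. Friction and masses are not known exactly. Their poses are not given: they have to be found in the camera images.
- beaker: Tall speckled sand-coloured beaker, no handle, open on top, fragile: grip at most 15 N (force of each finger), and at most 15 N against stand or rail. 73 mm tall, 57 mm across the rim, 43 mm across the foot, straight tapering wall, 0.13 to 0.21 kg; its weight lies about 35 mm above the foot, and gripped lightly near the rim it swings between the fingers when tilted. Starts upright on the worktop. Origin: centre of the underside; z up its axis.
- rail: Loose rail: wooden handle 54 mm long, 18 x 18 mm, with a steel rod 10 mm thick and 146 mm long (pointed over the last 8 mm) out of one end; 200 mm in all, 0.12 kg. Lies level on its handle on the worktop. Origin: centre of the handle (9 mm above the worktop); x points along the rod to its tip. It balances about 18 mm from the origin towards the tip.
- rail_tip (a point): The tip of the rod, 173 mm from the rail's origin along its x.
- rail_shoulder (a point): Where the rod leaves the handle, on its axis, 27 mm from the rail's origin along its x.
- stand: Wooden display stand, fixed to the worktop, all light wood: base board 108 x 150 mm, sloping board (seat), and on the board two uprights at seat y +62 and -62 mm, each 8 mm thick along y, 28 mm wide (seat x -44 to -16), 55 mm high along seat z, with a round hole along y. Origin: under the base, straight below the seat's origin; z up, x away from the robot, y to its left.
- seat: Sloping board of the stand, 98 x 150 mm (x -51 to +47, y -75 to +75). Origin: point on its upper face, 100 mm above the worktop, where the centre of the beaker's foot shall stand. z is square to the board, tilted 30 degrees from vertical towards the robot; x runs up the slope, away from the robot; y level, to the robot's left.
- hole_near (a point): Centre of the left (robot's left) upright's hole, on the outer face: x -30, y +66, z +40 mm in the seat's frame. Rail goes in here first, along the seat's -y. Both holes are 18 mm in diameter. Released, the rail drops about 4 mm in them; a beaker standing at the seat's origin is then about 1 to 2 mm clear of it, or leans on it.
- hole_far (a point): Centre of the right upright's hole, on the outer face: x -30, y -66, z +40 mm in the seat's frame. The rail's tip comes out here, 14 mm beyond when fully home.
- low_bowl: Bystander: terracotta-coloured bowl, 71 mm across, 27 mm high. Origin: centre of its underside.
- small_cup: Bystander: small green cup without handle, 40 mm across, 35 mm high. Origin: centre of its underside.
Mind the look-alikes: they are no part of the job. What is shaped like the beaker but yellow is not meant.

How it is judged:
On the way:
1. the rail is through both holes, its handle within 10 mm of the left upright, while the beaker is still off the stand (distance between rail_shoulder and hole_near below 0.013 m and distance between rail_tip and hole_far below 0.022 m and y of rail_tip in the frame of seat below -0.07 m and distance between beaker and seat above 0.1 m), for 0.2 s.
At the end, for the whole second after the job is handed in: The rail is through both holes, its handle within 10 mm of the left upright; the beaker stands foot-down on the board close behind the rail, its foot within 25 mm of the middle across and -14 to +12 mm along the slope, its axis within 12 degrees of square to the board; all let go and at rest (distance between rail_shoulder and hole_near below 0.013 m and distance between rail_tip and hole_far below 0.022 m and y of rail_tip in the frame of seat below -0.07 m and x of beaker in the frame of seat between -0.014 and 0.012 m and y of beaker in the frame of seat between -0.025 and 0.025 m and z of beaker in the frame of seat between -0.004 and 0.008 m and angle between the z axis of beaker and the z axis of seat, either way round below 0.21 rad and angle between beaker's own z axis and vertical below 1 rad and linear speed of each of beaker, rail below 0.02 m/s); the robot touches nothing.
It fails at once if the beaker is gripped with more than 15 N (30 N for both fingers together) (contact force between the fingers and beaker above 30 N).
It fails at once if the beaker is pressed or knocked against the stand or the rail with more than 15 N (contact force between beaker and stand above 15 N or contact force between beaker and rail above 15 N).
It fails at once if a bystander is moved by more than 20 mm (distance of any of low_bowl, small_cup from where it was at the start of the episode above 0.02 m).
It also fails if it takes over 69 s, if anything falls off the work surface, if the arm or the gripper's body presses on something with over 40 N, if the wrist force passes 120 N, or if a joint passes its speed limit or range.

## Robot

A 6-joint arm with a two-finger parallel gripper is mounted at the origin on a cart in front of the work surface, level with it; the furniture and walls round the work are solid. World frame = base frame: x ahead of the robot, y to its left, z up, the work surface at z = 0. Lengths are in m, angles in rad, forces in N, time in s.
With the tool pointing down it reaches from about 0.275 to 0.975 m from the base axis. Payload 8.4 kg.
Tool frame: the origin (TCP) lies at the very end of the fingers, on their centre line; the grasp point (between the pads) lies 19 mm behind it; x points along the fingers, y is the direction in which the jaws open and shut, and the axes are right-handed (so a half turn about x gives the same grasp; the last joint's range is limited). The gripper opens to 92 mm and grips with 3 to 60 N. Pads are 20 mm wide; open, the fingers measure 128 mm over their backs; the gripper's body (75 mm by 189 mm) begins 69 mm behind the grasp point.
Start: joints at [-1.229, 0.353, 1.633, -0, 1.155, -0.002], TCP at [0.211, -0.588, 0.215] pointing down, gripper open.
Joint ranges: [-2.63, 2.63], [-0.92, 2.1], [0.06, 2.66], [-1.3, 4.44], [0, 2.69], [-3.02, 3.02]. Speed limits (rad/s): [2.22, 2.22, 2.79, 3.14, 3.14, 3.14].

## Interface

Orientations are given as a rotation vector (axis times angle).
In Python, from plant import manip gives the robot as it stands.
- The arm moves only by the shell command python3 -m handwheel 'ROWS' [FORCE]. ROWS is JSON, a list that holds one entry, the list of rows, each a list of 7 numbers: the shift along the tool's x, y, z in m, then the turn, a rotation vector about the tool's x, y, z in rad, then the opening in per cent of the stroke, from 0 (shut) to 100 (fully open). A call has 1 to 12 rows; each row shifts and turns the pose as measured when the row begins, along the tool's axes as they then stand; what a row does not reach is not made up. A row lasts 1/10 s, in which the tool goes at most 50 mm and 8.59 degrees, less where a joint would pass 70% of its speed; a pose out of reach is approached as far as the arm can. A call is refused whole if a number of a shift passes 0.05 or a number of a turn 0.15, either way. A call with a gripper value outside its range is refused whole. The fingers move at their own pace and stop on an object; FORCE is the grip in N (left out, the last holds). Time passes only in rows, so rows that do not move let the fingers close. It gives the time, the measured TCP pose, the force and the opening at its end, in the units of the state.
- manip.get_state(): the state, without advancing time (a new reading comes with each control period).
- manip.read_camera(name): name is "side" or "top" or "wrist"; returns the picture (480x640x3 uint8, blue, green, red); there is no depth.
- manip.get_calibration(name): a dict with "intrinsics" (3x3 intrinsics, pixels), "R" (3x3) and "t" (3): a world point X has camera coordinates R X + t. Camera axes: x right, y down, z forward; pixel columns grow to the right and rows downward; lengths in m; the calibration is good to about 2 mm. A picture is of the moment at which its call begins: read the wrist's pose just before it. get_calibration takes no time and is no camera call; for the wrist camera it gives the pose at the moment of the call.
- manip.finish_job(): hands the job in, once; it reports no verdict.
The state is a dict: "time_s": time; "q": joint angles; "qvel": joint speeds; "joint_efforts": joint torques, N m; "position": TCP position; "eef_rot": TCP orientation; "force": force on the tool from outside, world axes, zero at the start; "torque": the same for the moment, N m; "width": finger opening in m.
Only numpy, scipy, OpenCV 4.12 (cv2) and the standard library are available. Lean on these libraries where they do the work, as an engineer would, in place of code of your own. Each camera call takes 0.05 s, during which the arm holds its last target.

## Working session

There is one attempt and no reset: what is moved stays moved. The work goes in short steps, Python scripts to look and compute and a shell command to move; the robot and the scene stay as the last step left them, time stands still between calls to the robot, and variables do not carry over. Pictures are saved under pics/ and viewed, and the job is handed in when it is done.

```bash
ls; mkdir -p pics; python3 - <<'E'
from plant import manip
import cv2
print(manip.get_state())
for n in ["side","top","wrist"]:
    c=manip.get_calibration(n); print(n,c)
    cv2.imwrite(f"pics/{n}0.png",manip.read_camera(n))
E
```

```text
pics
{'time_s': 0.0, 'q': array([-1.22937662e+00,  3.53592701e-01,  1.63410982e+00, -1.41893007e-06,
        1.15516102e+00, -2.40687084e-03]), 'qvel': array([-0.00090391,  0.00058225,  0.00117356, -0.00059697, -0.00084877,
        0.00037182]), 'joint_efforts': array([-2.01218696e-03, -5.93841577e+01, -3.34216404e+01,  6.94799982e-02,
        2.34181224e-02, -1.34372331e-04]), 'position': array([ 0.21052208, -0.58798225,  0.21390871]), 'eef_rot': array([ 2.03496884,  0.35465865, -2.03541434]), 'force': array([-0.08365787,  0.51934207, -0.51580188]), 'torque': array([-0.01851448,  0.00780027,  0.00055563]), 'width': 0.09200750268596433}
side {'intrinsics': array([[465.24744837,   0.        , 314.71729851],
       [  0.        , 465.24744837, 255.71224159],
       [  0.        ,   0.        ,   1.        ]]), 'R': array([[-0.99910849,  0.03999528,  0.01351321],
       [ 0.00877144,  0.50977377, -0.86026378],
       [-0.04129517, -0.85937831, -0.50967011]]), 't': array([0.50230648, 0.19089375, 0.71388187])}
top {'intrinsics': array([[624.37337548,   0.        , 318.64319234],
       [  0.        , 624.37337548, 241.71869419],
       [  0.        ,   0.        ,   1.        ]]), 'R': array([[-1.87617204e-02, -9.99811475e-01, -5.00118925e-03],
       [-9.77942277e-01,  1.93916489e-02, -2.07973235e-01],
       [ 2.08031008e-01,  9.88938705e-04, -9.78121731e-01]]), 't': array([-0.20461704,  0.51541993,  1.09029366])}
wrist {'intrinsics': array([[355.6967822 ,   0.        , 313.52563365],
       [  0.        , 355.6967822 , 234.96972067],
       [  0.        ,   0.        ,   1.        ]]), 'R': array([[ 0.33748709, -0.94132924, -0.00131562],
       [-0.90583719, -0.32514194,  0.27155425],
       [-0.25604972, -0.09045432, -0.96242224]]), 't': array([-0.62380927, -0.03062973,  0.38997926])}
```

View pics/side0.png

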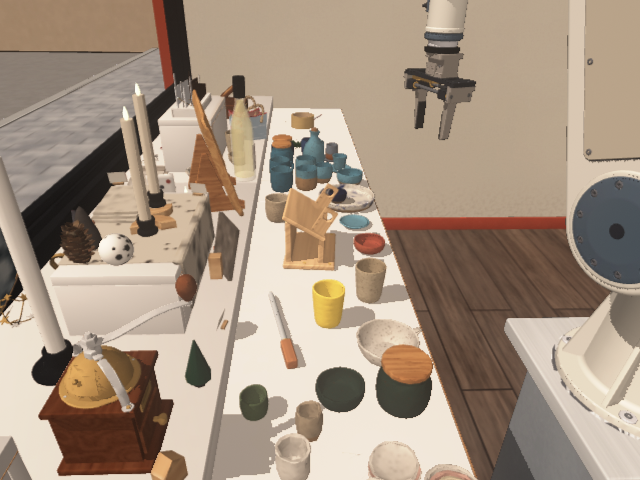

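View pics/top0.png

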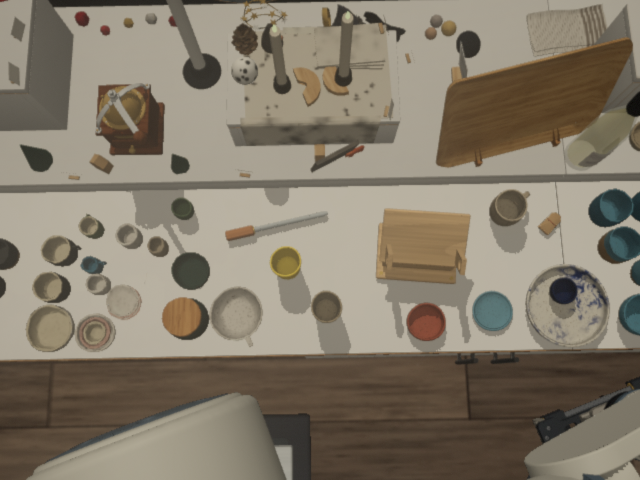

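View pics/wrist0.png

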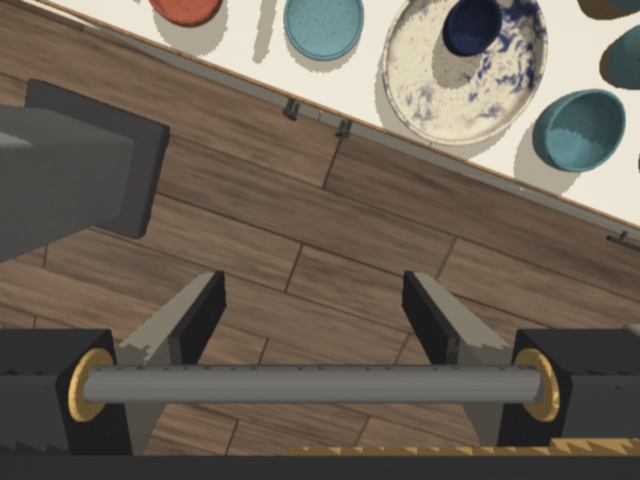

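The side view shows the rail at (272,295)-(290,352) with its handle near, the beaker at (370,280), the yellow decoy at (328,303) and the stand at (310,230). In the top view the rail handle is at (240,233), the tip at (327,214), the beaker rim at (327,306), and the stand around (423,246).

```bash
python3 - <<'E'
import cv2
t=cv2.imread("pics/top0.png"); s=cv2.imread("pics/side0.png")
cv2.imwrite("pics/t_a.png",cv2.resize(t[180:340,210:350],None,fx=5,fy=5,interpolation=cv2.INTER_CUBIC)[:600,:700] if 0 else cv2.resize(t[190:330,215:355],(600,600),interpolation=cv2.INTER_CUBIC))
cv2.imwrite("pics/t_b.png",cv2.resize(t[195:295,365:485],(720,600),interpolation=cv2.INTER_CUBIC))
cv2.imwrite("pics/s_a.png",cv2.resize(s[170:280,265:395],(709,600),interpolation=cv2.INTER_CUBIC))
E
```

```text
(no output)
```

View pics/t_a.png

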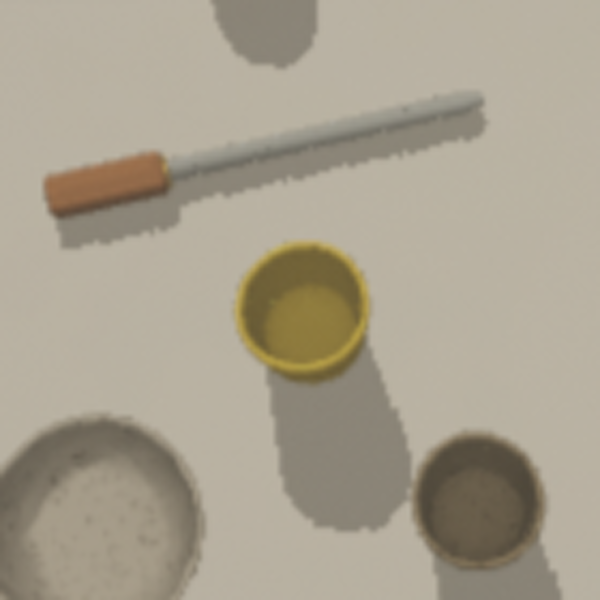

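View pics/t_b.png

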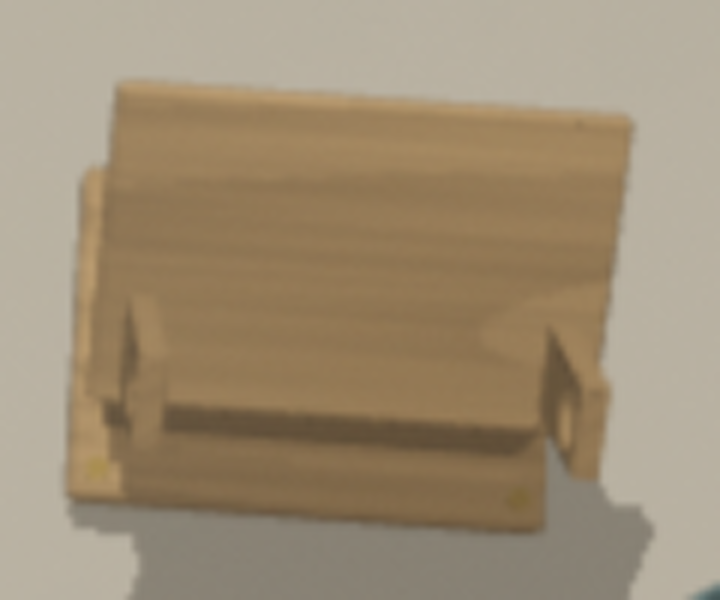

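View pics/s_a.png

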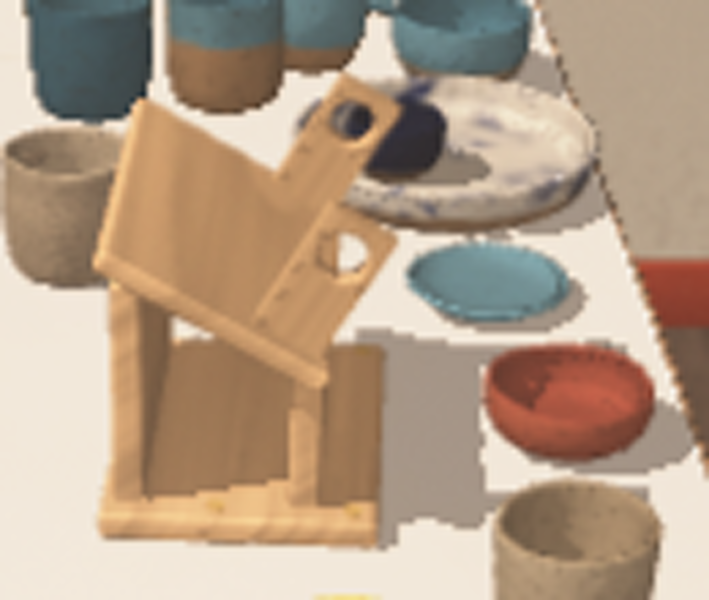

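```bash
cat > h.py <<'E'
import numpy as np, cv2
from plant import manip
from scipy.spatial.transform import Rotation as R
def ray(n,px,cal=None):
    c=cal or manip.get_calibration(n); d=c["R"].T@np.linalg.inv(c["intrinsics"])@np.array([px[0],px[1],1.]); o=-c["R"].T@c["t"]; return o,d/np.linalg.norm(d)
def plane(n,px,z,cal=None):
    o,d=ray(n,px,cal); return o+d*(z-o[2])/d[2]
def tri(r1,r2):
    (o1,d1),(o2,d2)=r1,r2
    s=np.linalg.lstsq(np.c_[d1,-d2],o2-o1,rcond=None)[0]
    a=o1+s[0]*d1;b=o2+s[1]*d2; return (a+b)/2,np.linalg.norm(a-b)
def proj(n,X,cal=None):
    c=cal or manip.get_calibration(n); p=c["intrinsics"]@(c["R"]@np.asarray(X)+c["t"]); return p[:2]/p[2]
E
python3 - <<'E'
from h import *
np.set_printoptions(precision=4,suppress=True)
tb=lambda x,y:(365+(x+.5)/6-.5,195+(y+.5)/6-.5)
sa=lambda x,y:(265+(x+.5)*130/709-.5,170+(y+.5)*110/600-.5)
ta=lambda x,y:(215+(x+.5)*140/600-.5,190+(y+.5)*140/600-.5)
A=plane("top",tb(117,82),.1235);B=plane("top",tb(632,118),.1235)
print("seat back L,R",A,B,np.linalg.norm(A-B))
yaw=np.arctan2(-(A-B)[0],(A-B)[1]);print("yaw",yaw)
# side: back-left corner, front-left corner
print("side BL",plane("side",sa(147,100),.1235), plane("side",sa(97,262),.1235))
# base front corners
for p in [(68,495),(543,530),(82,170)]: print("base",plane("top",tb(*p),.010))
print("tri corner",tri(ray("top",tb(117,82)),ray("side",sa(97,258))))
for p in [(350,253),(352,118)]: print("hole",plane("side",sa(*p),.1196))
print("rail handle end", plane("top",ta(50,195),.012),"tip",plane("top",ta(484,98),.009), "joint",plane("top",ta(167,167),.009))
# colour masks
t=cv2.imread("pics/top0.png");hsv=cv2.cvtColor(t,cv2.COLOR_BGR2HSV)
crop=hsv[215:250,215:275]; m=((crop[...,1]>110)&(crop[...,0]<15)).astype(np.uint8)
ys,xs=np.nonzero(m); print("handle px",xs.mean()+215,ys.mean()+215,len(xs)); r=cv2.minAreaRect(np.c_[xs+215,ys+215].astype(np.float32));print(r)
print("handle c",plane("top",r[0],.014))
# beaker rim
print("beaker rim",plane("top",ta(479,499),.073), [plane("top",ta(*p),.073) for p in [(414,500),(545,500),(479,432),(479,567)]])
E
```

```text
seat back L,R [ 0.5537 -0.3293  0.1235] [ 0.54   -0.4774  0.1235] 0.1487451995528528
yaw -0.09241831347879005
side BL [ 0.5371 -0.4706  0.1235] [ 0.5545 -0.3207  0.1235]
base [ 0.4506 -0.3209  0.01  ]
base [ 0.4366 -0.4688  0.01  ]
base [ 0.5552 -0.3293  0.01  ]
tri corner (array([ 0.5546, -0.3297,  0.1207]), np.float64(0.0002599940003785107))
hole [ 0.4631 -0.335   0.1196]
hole [ 0.454  -0.4605  0.1196]
rail handle end [ 0.5366 -0.0387  0.012 ] tip [ 0.578  -0.2327  0.009 ] joint [ 0.5491 -0.0904  0.009 ]
handle px 239.05797101449275 232.31400966183574 207
((238.96627807617188, 232.3539276123047), (7.7201762199401855, 26.458471298217773), 77.00537872314453)
handle c [ 0.5411 -0.0631  0.014 ]
beaker rim [ 0.3911 -0.226   0.073 ] [array([ 0.3912, -0.1993,  0.073 ]), array([ 0.3902, -0.2531,  0.073 ]), array([ 0.4188, -0.2266,  0.073 ]), array([ 0.3633, -0.2254,  0.073 ])]
```

```bash
cat >> h.py <<'E'
YAW=-0.0924
def toolR(jaw, tilt=0.0, flip=False):
    """tool pointing down with jaw (y) heading `jaw` about world z; tilt: about jaw axis, approach leaning"""
    y=np.array([np.cos(jaw),np.sin(jaw),0]); x=np.array([0,0,-1.]); 
    M=np.c_[x,y,np.cross(x,y)]
    return R.from_matrix(M)
def delta(P,Rt,nmax=12):
    s=manip.get_state(); R0=R.from_rotvec(s["eef_rot"]); d=R0.inv().apply(np.asarray(P)-s["position"]); r=(R0.inv()*Rt).as_rotvec()
    # tool-frame shift at start, world shift, rotvec
    print("pos",s["position"].round(4),"t",round(s["time_s"],2),"shift tool",d.round(4),"rot",r.round(4),"F",s["force"].round(1),"w",round(s["width"],4))
    return d,r
def rows(P,Rt,n,g):
    """suggested rows: even split, shift taken in the then tool axes"""
    s=manip.get_state(); R0=R.from_rotvec(s["eef_rot"]); p0=s["position"]; rv=(R0.inv()*Rt).as_rotvec()
    for i in range(n):
        Ri=R0*R.from_rotvec(rv*i/n); d=Ri.inv().apply((np.asarray(P)-p0)/n)
        print([float(v) for v in d.round(4)]+[float(v) for v in (rv/n).round(3)]+[g])
E
python3 - <<'E'
from h import *
np.set_printoptions(precision=4,suppress=True)
s=manip.get_state(); M=R.from_rotvec(s["eef_rot"]).as_matrix(); print(M, np.arctan2(M[1,1],M[0,1]))
for j in (.21,.21-np.pi): print(j); delta([.5418,-.064,.1],toolR(j))
E
```

```text
[[-0.0003  0.337  -0.9415]
 [ 0.001  -0.9415 -0.337 ]
 [-1.     -0.001  -0.    ]] -1.2270170311052027
0.21
pos [ 0.2106 -0.5881  0.2141] t 0.15 shift tool [ 0.1145 -0.3816 -0.4885] rot [-1.437  -0.0008  0.0008] F [-0.  -0.5 -0.1] w 0.0921
-2.931592653589793
pos [ 0.2106 -0.5881  0.2141] t 0.15 shift tool [ 0.1145 -0.3816 -0.4885] rot [1.7046 0.0009 0.0008] F [-0.  -0.5 -0.1] w 0.0921
```

```bash
python3 - <<'E'
from h import *
rows([.53,-.075,.2],toolR(.21),12,100)
E
```

```text
[0.0012, -0.0313, -0.0395, -0.12, -0.0, 0.0, 100]
[0.0012, -0.0263, -0.0429, -0.12, -0.0, 0.0, 100]
[0.0012, -0.021, -0.0458, -0.12, -0.0, 0.0, 100]
[0.0012, -0.0154, -0.048, -0.12, -0.0, 0.0, 100]
[0.0012, -0.0096, -0.0494, -0.12, -0.0, 0.0, 100]
[0.0012, -0.0036, -0.0502, -0.12, -0.0, 0.0, 100]
[0.0012, 0.0024, -0.0503, -0.12, -0.0, 0.0, 100]
[0.0012, 0.0084, -0.0497, -0.12, -0.0, 0.0, 100]
[0.0012, 0.0143, -0.0483, -0.12, -0.0, 0.0, 100]
[0.0012, 0.02, -0.0462, -0.12, -0.0, 0.0, 100]
[0.0012, 0.0253, -0.0435, -0.12, -0.0, 0.0, 100]
[0.0012, 0.0304, -0.0402, -0.12, -0.0, 0.0, 100]
```

```bash
python3 -m handwheel '[[[0,-0.031,-0.039,-0.12,0,0,100],[0,-0.026,-0.042,-0.12,0,0,100],[0,-0.021,-0.045,-0.12,0,0,100],[0,-0.015,-0.047,-0.12,0,0,100],[0,-0.01,-0.048,-0.12,0,0,100],[0,-0.004,-0.049,-0.12,0,0,100],[0,0.002,-0.049,-0.12,0,0,100],[0,0.008,-0.049,-0.12,0,0,100],[0,0.014,-0.048,-0.12,0,0,100],[0,0.02,-0.046,-0.12,0,0,100],[0,0.025,-0.043,-0.12,0,0,100],[0,0.03,-0.04,-0.12,0,0,100]]]' 40; python3 - <<'E'
from h import *
rows([.5418,-.064,.11],toolR(.21),4,100)
E
```

```text
time_s: 1.35
position: [0.5111, -0.0713, 0.2124]
eef_rot: [1.015, 1.321, -1.015]
force: [1.3, -0.6, -0.1]
width: 0.0924
[0.0256, 0.0079, 0.0002, 0.013, 0.0, -0.0, 100]
[0.0256, 0.0079, 0.0001, 0.013, 0.0, -0.0, 100]
[0.0256, 0.0079, -0.0, 0.013, 0.0, -0.0, 100]
[0.0256, 0.0079, -0.0001, 0.013, 0.0, -0.0, 100]
```

```bash
python3 -m handwheel '[[[0.026,0.008,0,0.013,0,0,100],[0.026,0.008,0,0.013,0,0,100],[0.026,0.008,0,0.013,0,0,100],[0.02,0.006,0,0.01,0,0,100],[0,0,0,0,0,0,100]]]' 40; python3 - <<'E'
from h import *
c=manip.get_calibration("wrist"); im=manip.read_camera("wrist"); cv2.imwrite("pics/w1.png",im)
delta([.5418,-.064,.003],toolR(.21))
for z,p in ((.018,(.5418,-.064)),): print(proj("wrist",[*p,z],c))
hsv=cv2.cvtColor(im,cv2.COLOR_BGR2HSV); m=((hsv[...,1]>110)&(hsv[...,0]<15)&(hsv[...,2]>60)).astype(np.uint8)
n,l,st,ce=cv2.connectedComponentsWithStats(m); 
for i in range(1,n):
    if st[i,4]>300:
        ys,xs=np.nonzero(l==i); r=cv2.minAreaRect(np.c_[xs,ys].astype(np.float32)); print(st[i],r, plane("wrist",r[0],.018,c))
        for b in cv2.boxPoints(r): print(b,plane("wrist",b,.018,c))
E
```

```text
time_s: 1.85
position: [0.5451, -0.056, 0.1119]
eef_rot: [1.045, 1.304, -1.04]
force: [0.3, -0.1, 0.4]
width: 0.092
pos [ 0.5454 -0.0562  0.113 ] t 1.9 shift tool [ 0.11   -0.0057  0.0067] rot [ 0.014   0.0008 -0.0049] F [-0.7  0.1 -0.3] w 0.092
[306.432271   247.32007325]
[   0    0  115  132 9635] ((56.99999237060547, 65.49998474121094), (113.99998474121094, 130.99996948242188), 0.0) [0.34976784 0.02442879 0.018     ]
[  0.      130.99997] [ 0.31196261 -0.02770082  0.018     ]
[0. 0.] [0.31281347 0.05564346 0.018     ]
[113.999985   0.      ] [0.38430557 0.07205284 0.018     ]
[113.999985 130.99997 ] [ 0.39031349 -0.00981936  0.018     ]
[ 297  211   22   67 1405] ((307.5, 244.0), (66.0, 21.0), 90.0) [ 0.54201988 -0.06118854  0.018     ]
[297. 211.] [ 0.52864138 -0.03755537  0.018     ]
[318. 211.] [ 0.54406095 -0.03405057  0.018     ]
[318. 277.] [ 0.55612775 -0.08611017  0.018     ]
[297. 277.] [ 0.53986859 -0.08979188  0.018     ]
```

View pics/w1.png

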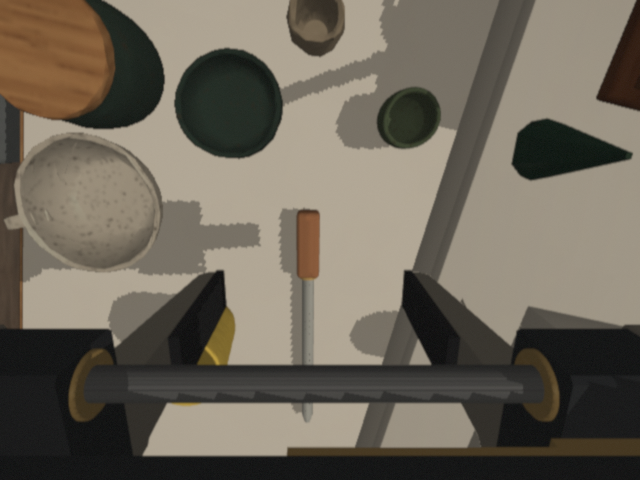

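```bash
python3 -m handwheel '[[[0.02,-0.002,0.003,0.005,0,0,60],[0.03,-0.002,0.003,0.004,0,0,60],[0.03,-0.001,0,0,0,0,60],[0.02,0,0,0,0,0,60],[0.008,0,0,0,0,0,60],[0,0,0,0,0,0,60]]]' 40; python3 - <<'E'
from h import *
delta([.542,-.0625,.003],toolR(.205))
E
```

```text
time_s: 2.5
position: [0.5467, -0.0653, 0.0099]
eef_rot: [1.054, 1.291, -1.04]
force: [-0.2, -0.1, 0.2]
width: 0.0552
pos [ 0.5467 -0.0653  0.0099] t 2.5 shift tool [ 0.0068 -0.0041 -0.0037] rot [ 0.0103  0.0043 -0.0145] F [-0.2 -0.1  0.2] w 0.0552
```

```bash
python3 -m handwheel '[[[0.005,-0.003,-0.002,0.008,0.004,-0.014,60],[0.003,-0.001,-0.001,0,0,0,50],[0,0,0,0,0,0,40],[0,0,0,0,0,0,20],[0,0,0,0,0,0,0],[0,0,0,0,0,0,0],[0,0,0,0,0,0,0],[0,0,0,0,0,0,0]]]' 40; python3 - <<'E'
from h import *
delta([.542,-.0625,.003],toolR(.205))
E
```

```text
time_s: 3.3
position: [0.5448, -0.0634, 0.006]
eef_rot: [1.057, 1.295, -1.052]
force: [0.2, -0.4, -1.7]
width: 0.0177
pos [ 0.5448 -0.0634  0.006 ] t 3.3 shift tool [ 0.003  -0.0025 -0.0015] rot [ 0.0017  0.0019 -0.0053] F [ 0.2 -0.4 -1.7] w 0.0177
```

```bash
python3 -m handwheel '[[[-0.02,0,0,0,0,0,0],[-0.04,0,0,0,0,-0.003,0],[-0.04,0,0,0,0,0,0],[-0.01,0,0,0,0,0,0],[0,0,0,0,0,0,0]]]'; python3 - <<'E'
from h import *
rows([.486,-.117,.120],toolR(YAW),6,0)
E
```

```text
time_s: 3.8
position: [0.5426, -0.0631, 0.1176]
eef_rot: [1.054, 1.301, -1.057]
force: [0.1, -0.2, -1.9]
width: 0.0176
[-0.0004, -0.0111, 0.0069, 0.05, 0.0, 0.0, 0]
[-0.0004, -0.0107, 0.0074, 0.05, 0.0, 0.0, 0]
[-0.0004, -0.0103, 0.0079, 0.05, 0.0, 0.0, 0]
[-0.0004, -0.0099, 0.0084, 0.05, 0.0, 0.0, 0]
[-0.0004, -0.0095, 0.0089, 0.05, 0.0, 0.0, 0]
[-0.0004, -0.009, 0.0094, 0.05, 0.0, 0.0, 0]
```

```bash
python3 -m handwheel '[[[0,-0.011,0.007,0.05,0,0,0],[0,-0.011,0.007,0.05,0,0,0],[0,-0.01,0.008,0.05,0,0,0],[0,-0.01,0.008,0.05,0,0,0],[0,-0.0095,0.009,0.05,0,0,0],[0,-0.009,0.009,0.05,0,0,0],[0,0,0,0,0,0,0],[0,0,0,0,0,0,0]]]'; python3 - <<'E'
from h import *
delta([.486,-.117,.120],toolR(YAW))
for n in ("side","top","wrist"): cv2.imwrite(f"pics/{n}2.png",manip.read_camera(n))
t=cv2.imread("pics/top2.png"); s=cv2.imread("pics/side2.png")
cv2.imwrite("pics/t2.png",cv2.resize(t[190:290,250:490],(800,333),interpolation=cv2.INTER_CUBIC))
cv2.imwrite("pics/s2.png",cv2.resize(s[170:300,265:395],(600,600),interpolation=cv2.INTER_CUBIC))
E
```

```text
time_s: 4.6
position: [0.4776, -0.1159, 0.1055]
eef_rot: [1.278, 1.172, -1.296]
force: [0.1, -0.4, -1.9]
width: 0.0176
pos [ 0.4776 -0.1159  0.1055] t 4.6 shift tool [-0.0146  0.0083  0.0003] rot [-0.0108 -0.0009  0.0164] F [ 0.1 -0.4 -1.9] w 0.0176
```

View pics/t2.png

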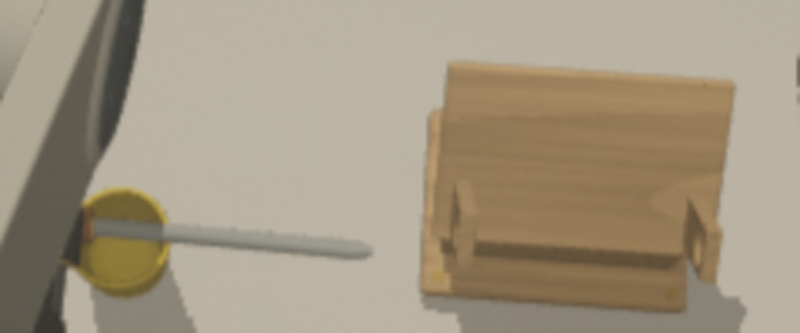

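View pics/s2.png

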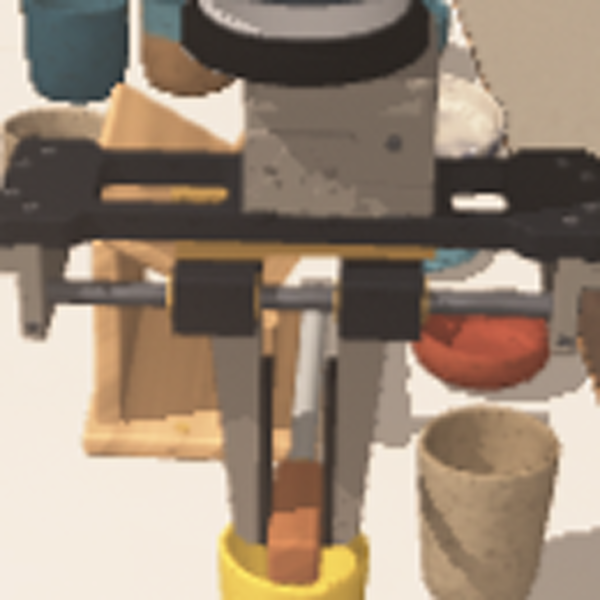

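View pics/wrist2.png

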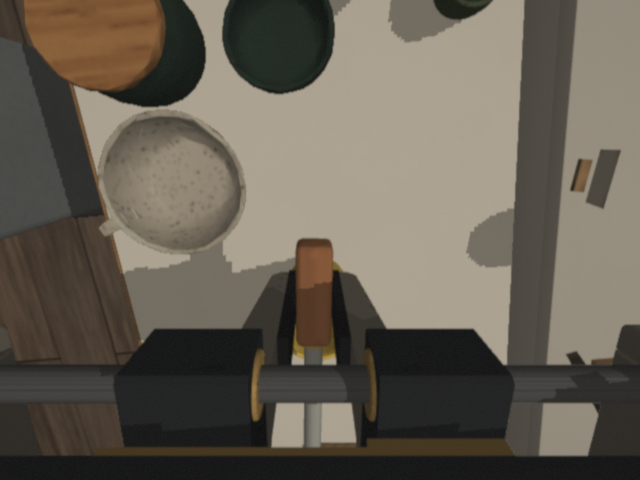

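```bash
python3 - <<'E'
from h import *
np.set_printoptions(precision=4,suppress=True)
s=manip.get_state(); Rt=R.from_rotvec(s["eef_rot"]); 
tip=s["position"]+Rt.apply([-.003,0,.173]); sh=s["position"]+Rt.apply([-.003,0,.027])
t2=lambda x,y:(250+(x+.5)*.3-.5,190+(y+.5)*.3003-.5)
print("pred tip",tip,sh,proj("top",tip),proj("top",sh))
p=t2(371,251);print(p,plane("top",p,tip[2]), "rod mid", plane("top",t2(260,240.5),.1085),plane("top",t2(165,231.5),.1085))
print("heading", Rt.apply([0,0,1]))
E
```

```text
pred tip [ 0.4605 -0.2878  0.109 ] [ 0.4755 -0.1425  0.1091] [361.4016 263.0259] [277.3498 256.1341]
(360.95, 265.02545) [ 0.457  -0.2869  0.109 ] rod mid [ 0.4638 -0.2295  0.1085] [ 0.4695 -0.1802  0.1085]
heading [-0.1025 -0.9947 -0.0006]
```

```bash
python3 -m handwheel '[[[-0.006,0.004,0,-0.012,0,0.008,0],[-0.005,0.003,0,-0.012,0,0.008,0],[-0.002,0.001,0,0,0,0,0],[0,0,0,0,0,0,0]]]'; python3 - <<'E'
from h import *
np.set_printoptions(precision=4,suppress=True)
delta([.4852,-.1159,.117],toolR(-.0785))
cv2.imwrite("pics/top3.png",manip.read_camera("top"))
t=cv2.imread("pics/top3.png")
cv2.imwrite("pics/t3.png",cv2.resize(t[190:290,250:490],(800,333),interpolation=cv2.INTER_CUBIC))
# rod edges by column: grey bluish pixels
hsv=cv2.cvtColor(t,cv2.COLOR_BGR2HSV)
from sys import stdout
for c in range(295,364,8):
    col=t[245:280,c].astype(int); d=col[:,2]-col[:,0]; print(c,[245+i for i in range(35) if d[i]<12])
E
```

```text
time_s: 5.15
position: [0.4886, -0.1158, 0.1205]
eef_rot: [1.265, 1.171, -1.26]
force: [-0.3, -0.0, -1.1]
width: 0.0174
pos [ 0.4886 -0.1158  0.1205] t 5.15 shift tool [ 0.0035 -0.0034  0.0004] rot [ 0.0048 -0.0007 -0.0036] F [-0.3 -0.  -1.1] w 0.0174
295 []
303 []
311 []
319 []
327 []
335 []
343 []
351 []
359 []
```

View pics/t3.png

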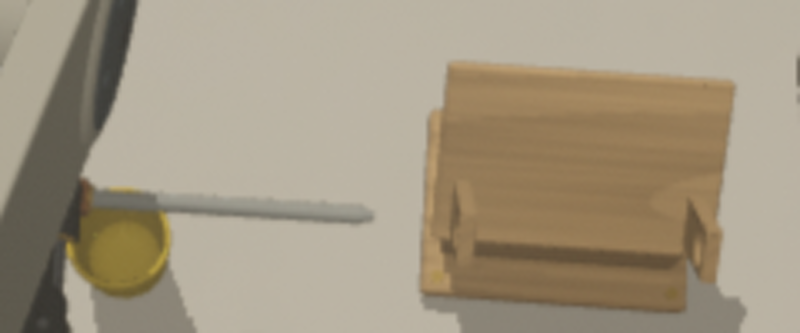

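```bash
python3 - <<'E'
from h import *
np.set_printoptions(precision=4,suppress=True)
t2=lambda x,y:(250+(x+.5)*.3-.5,190+(y+.5)*.3003-.5)
for p in [(374,215.5),(300,209.5),(200,203.5),(110,199)]: print(plane("top",t2(*p),.1235))
# left upright top face rear/front corners
t=cv2.imread("pics/top3.png")
cv2.imwrite("pics/t3b.png",cv2.resize(t[230:282,350:402],(624,624),interpolation=cv2.INTER_CUBIC)[:600])
E
```

```text
[ 0.473  -0.288   0.1235]
[ 0.4768 -0.2502  0.1235]
[ 0.481  -0.1989  0.1235]
[ 0.4843 -0.1527  0.1235]
```

View pics/t3b.png

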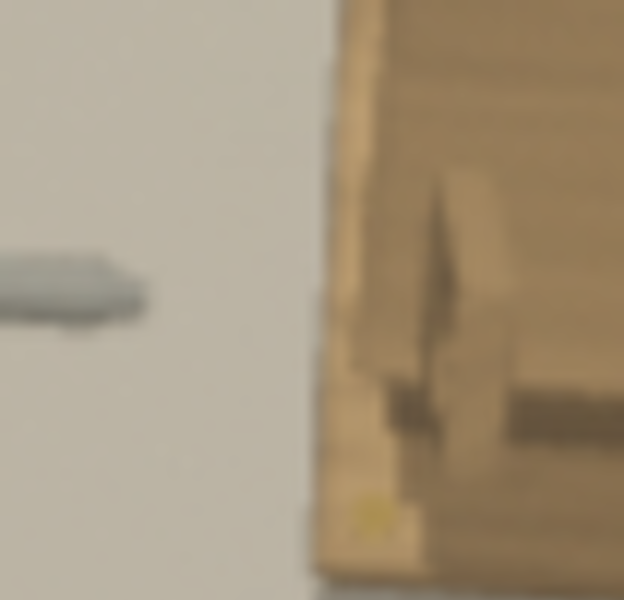

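```bash
python3 - <<'E'
from h import *
np.set_printoptions(precision=4,suppress=True)
q=lambda x,y:(350+(x+.5)/12-.5,230+(y+.5)/12-.5)
xs=np.array([np.cos(YAW),np.sin(YAW),0]);ys=np.array([-np.sin(YAW),np.cos(YAW),0])
for p,z,dx in [((486,291),.1396,-.0414),((472,474),.1256,-.0656)]:
    P=plane("top",q(*p),z); print(P, "-> hole_near",P+xs*(-.046-dx)+ys*.004)
E
```

```text
[ 0.4699 -0.3344  0.1396] -> hole_near [ 0.4657 -0.33    0.1396]
[ 0.4463 -0.3329  0.1256] -> hole_near [ 0.4662 -0.3307  0.1256]
```

```bash
python3 -m handwheel '[[[0.002,-0.0016,0.003,0,0,0,0],[0.001,-0.001,0.003,0,0,0,0],[0,0,0,0,0,0,0]]]'; python3 - <<'E'
from h import *
np.set_printoptions(precision=4,suppress=True)
delta([.4848,-.1218,.117],toolR(-.0835))
for n in ("side","top"):cv2.imwrite(f"pics/{n}4.png",manip.read_camera(n))
t=cv2.imread("pics/top4.png"); s=cv2.imread("pics/side4.png")
cv2.imwrite("pics/t4b.png",cv2.resize(t[230:282,330:402],(792,572),interpolation=cv2.INTER_CUBIC))
cv2.imwrite("pics/s4.png",cv2.resize(s[200:300,280:380],(600,600),interpolation=cv2.INTER_CUBIC))
E
```

```text
time_s: 5.5
position: [0.4849, -0.1219, 0.1171]
eef_rot: [1.265, 1.172, -1.26]
force: [0.8, 0.3, -0.3]
width: 0.0173
pos [ 0.4849 -0.1219  0.1171] t 5.5 shift tool [ 0.0001 -0.0001 -0.0001] rot [ 0.01   -0.0007 -0.0032] F [ 0.8  0.3 -0.3] w 0.0173
```

View pics/t4b.png

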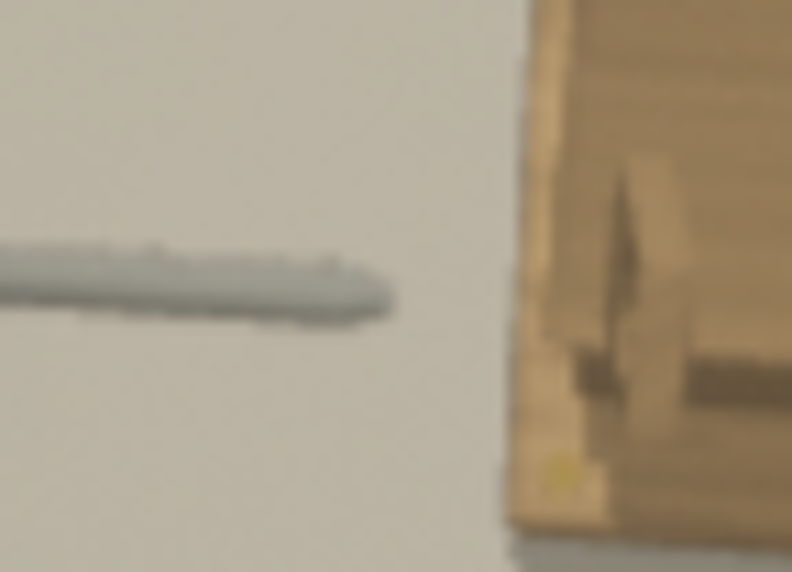

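View pics/s4.png

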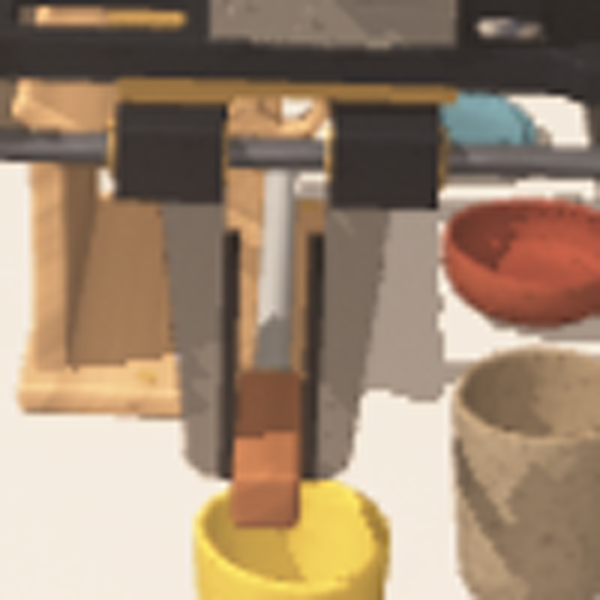

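```bash
python3 - <<'E'
from h import *
np.set_printoptions(precision=4,suppress=True)
q=lambda x,y:(330+(x+.5)/11-.5,230+(y+.5)/11-.5)
for p in [(393,297),(300,288),(0,274)]: print(plane("top",q(*p),.1195))
s=manip.get_state();Rt=R.from_rotvec(s["eef_rot"]);print(s["position"]+Rt.apply([-.003,0,.173]),Rt.apply([0,0,1]))
E
```

```text
[ 0.4698 -0.2941  0.1195]
[ 0.4715 -0.2796  0.1195]
[ 0.4747 -0.2329  0.1195]
[ 0.4723 -0.2943  0.12  ] [-0.0735 -0.9973 -0.0008]
```

```bash
python3 -m handwheel '[[[0,0.0007,0.006,0.01,0,-0.002,0],[0,0,0.01,0,0,0,0],[0,0,0.01,0,0,0,0],[0,0,0.01,0,0,0,0],[0,0,0.008,0,0,0,0],[0,0,0.002,0,0,0,0],[0,0,0,0,0,0,0]]]'; python3 - <<'E'
from h import *
np.set_printoptions(precision=4,suppress=True)
delta([.4848-.0045,-.171,.117],toolR(-.0835))
for n in ("side","top"):cv2.imwrite(f"pics/{n}5.png",manip.read_camera(n))
t=cv2.imread("pics/top5.png"); s=cv2.imread("pics/side5.png")
cv2.imwrite("pics/t5b.png",cv2.resize(t[230:282,330:402],(792,572),interpolation=cv2.INTER_CUBIC))
cv2.imwrite("pics/s5.png",cv2.resize(s[180:280,270:370],(600,600),interpolation=cv2.INTER_CUBIC))
E
```

```text
time_s: 6.3
position: [0.4816, -0.1728, 0.1171]
eef_rot: [1.273, 1.167, -1.271]
force: [-0.1, -0.5, -1.3]
width: 0.0176
pos [ 0.4816 -0.1728  0.1171] t 6.3 shift tool [ 0.0001 -0.0015 -0.0017] rot [-0.0021 -0.0005 -0.0012] F [-0.1 -0.5 -1.3] w 0.0176
```

View pics/t5b.png

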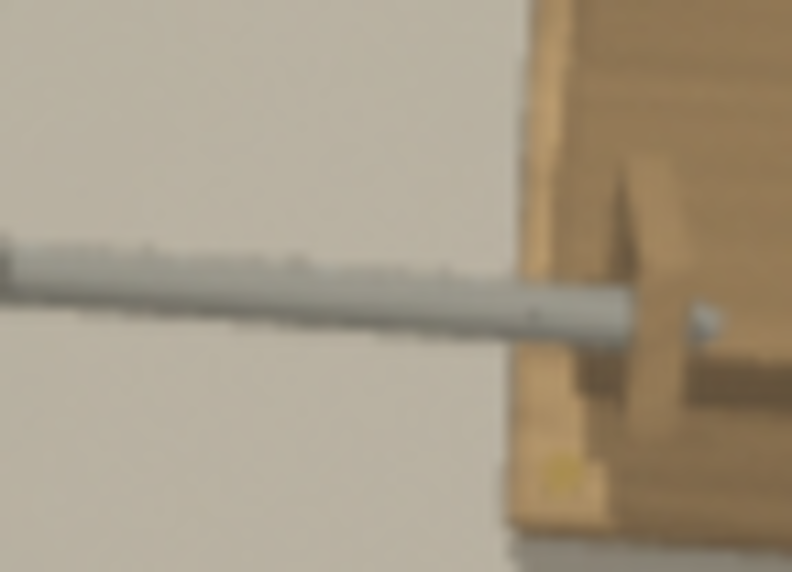

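View pics/s5.png

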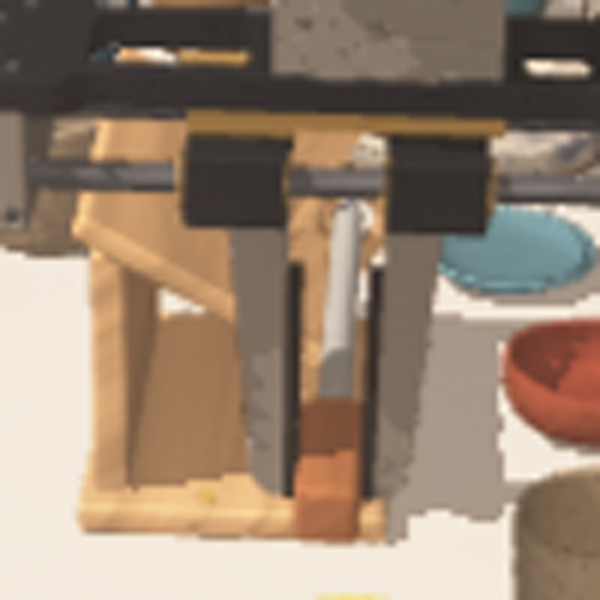

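```bash
python3 -m handwheel '[[[0,0,0.01,0,0,0,0],[0,0,0.012,0,0,0,0],[0,0,0.012,0,0,0,0],[0,0,0.012,0,0,0,0],[0,0,0.012,0,0,0,0],[0,0,0.01,0,0,0,0],[0,0,0.002,0,0,0,0],[0,0,0,0,0,0,0]]]'; python3 - <<'E'
from h import *
np.set_printoptions(precision=4,suppress=True)
delta([.475,-.243,.117],toolR(-.0835))
for n in ("side","top"):cv2.imwrite(f"pics/{n}6.png",manip.read_camera(n))
t=cv2.imread("pics/top6.png"); s=cv2.imread("pics/side6.png")
cv2.imwrite("pics/t6b.png",cv2.resize(t[220:300,370:480],(792,576),interpolation=cv2.INTER_CUBIC))
cv2.imwrite("pics/s6.png",cv2.resize(s[160:260,265:365],(600,600),interpolation=cv2.INTER_CUBIC))
E
```

```text
time_s: 7.2
position: [0.4752, -0.2488, 0.117]
eef_rot: [1.272, 1.167, -1.27]
force: [0.4, -0.3, -1.1]
width: 0.0172
pos [ 0.4752 -0.2488  0.117 ] t 7.2 shift tool [ 0.     -0.0007 -0.0057] rot [-0.0014 -0.0003 -0.0013] F [ 0.4 -0.3 -1.1] w 0.0172
```

View pics/t6b.png

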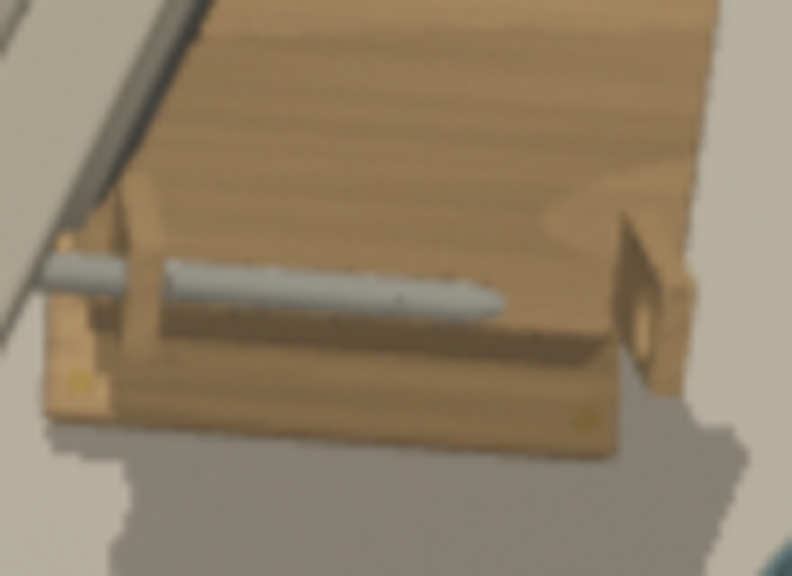

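View pics/s6.png

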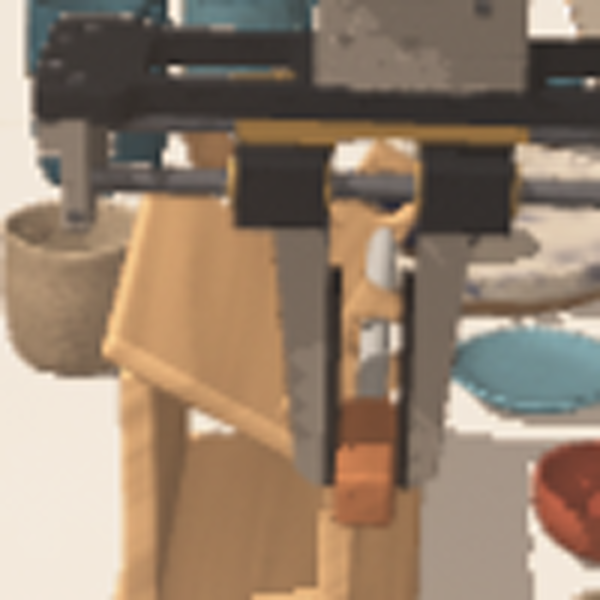

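```bash
python3 - <<'E'
from h import *
np.set_printoptions(precision=4,suppress=True)
f=lambda p:((p[0]-370+.5)*7.2-.5,(p[1]-220+.5)*7.2-.5)
q=lambda x,y:(370+(x+.5)/7.2-.5,220+(y+.5)/7.2-.5)
print(f(proj("top",[.4546,-.4535,.1196])),f(proj("top",[.466,-.330,.1196])))
for p in [(503,302),(170,279)]: print(plane("top",q(*p),.1198))
# right upright: top edge corners
for p,z,dx in [((676,288),.1396,-.0414),((668,393),.1256,-.0656)]:
    P=plane("top",q(*p),z); xs=np.array([np.cos(YAW),np.sin(YAW),0]);ys=np.array([-np.sin(YAW),np.cos(YAW),0])
    print("far", P+xs*(-.046-dx)-ys*.004)
E
```

```text
(np.float64(642.7011918378228), np.float64(316.05657980044714)) (np.float64(120.64032681626536), np.float64(278.9114991151576))
[ 0.4586 -0.4205  0.1198]
[ 0.4657 -0.3417  0.1198]
far [ 0.4527 -0.4607  0.1396]
far [ 0.4542 -0.4627  0.1256]
```

```bash
python3 -m handwheel '[[[0,-0.0005,0.008,0,0,0,0],[0,-0.0005,0.01,0,0,0,0],[0,0,0.01,0,0,0,0],[0,0,0.01,0,0,0,0],[0,0,0.006,0,0,0,0],[0,0,0.002,0,0,0,0],[0,0,0,0,0,0,0]]]'; python3 - <<'E'
from h import *
delta([.466+.0025,-.303,.117],toolR(-.0835))
for n in ("side","top","wrist"):cv2.imwrite(f"pics/{n}7.png",manip.read_camera(n))
t=cv2.imread("pics/top7.png"); s=cv2.imread("pics/side7.png")
cv2.imwrite("pics/t7b.png",cv2.resize(t[220:300,370:480],(792,576),interpolation=cv2.INTER_CUBIC))
cv2.imwrite("pics/s7.png",cv2.resize(s[160:260,265:365],(600,600),interpolation=cv2.INTER_CUBIC))
E
```

```text
time_s: 8.0
position: [0.4701, -0.2976, 0.117]
eef_rot: [1.271, 1.168, -1.269]
force: [0.5, -1.2, -1.8]
width: 0.0178
pos [ 0.4701 -0.2976  0.117 ] t 8.0 shift tool [-0.     -0.0012  0.0055] rot [ 0.0004 -0.0003 -0.0012] F [ 0.5 -1.2 -1.8] w 0.0178
```

View pics/t7b.png

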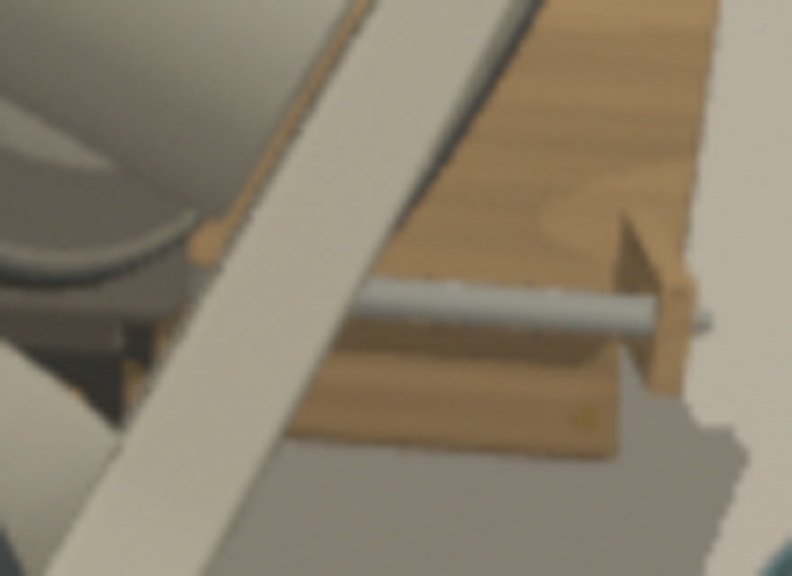

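View pics/s7.png

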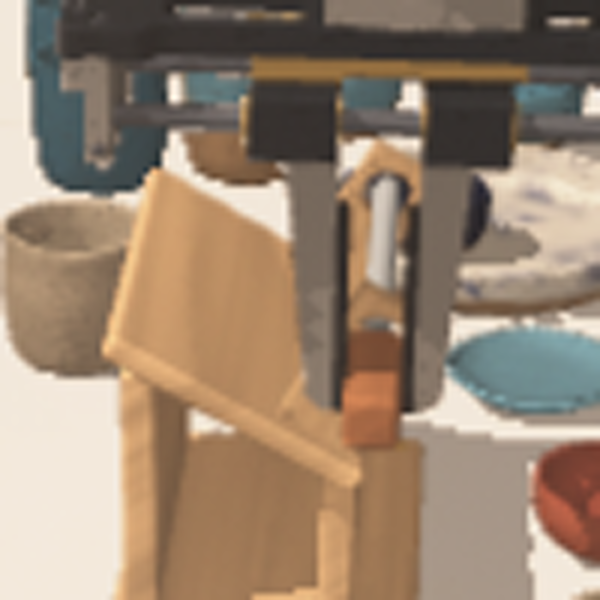

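View pics/wrist7.png

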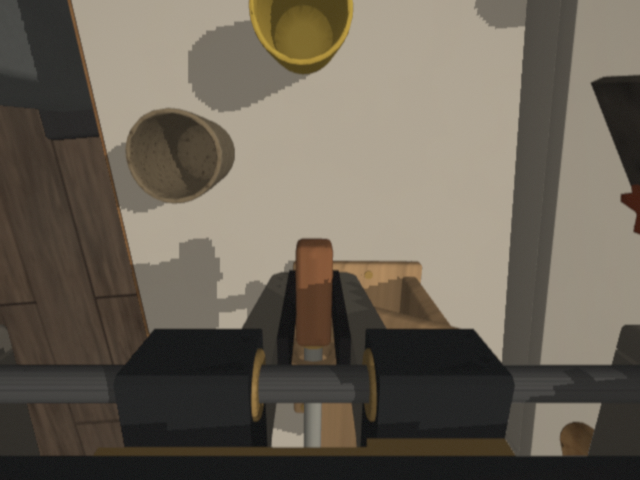

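```bash
python3 -m handwheel '[[[0,-0.0005,0.002,0,0,0,0],[0,0,0.001,0,0,0,0],[0,0,0.001,0,0,0,0],[0,0,0,0,0,0,0]]]'
```

```text
time_s: 8.55
position: [0.4694, -0.3004, 0.1171]
eef_rot: [1.27, 1.169, -1.268]
force: [-0.5, 0.4, -1.1]
width: 0.018
```

```bash
python3 -m handwheel '[[[0,0,0.0012,0,0,0,0],[0,0,0.001,0,0,0,0],[0,0,0,0,0,0,0]]]'
```

```text
time_s: 8.85
position: [0.4693, -0.3026, 0.1171]
eef_rot: [1.27, 1.169, -1.268]
force: [0.4, -0.7, -0.7]
width: 0.0181
```

```bash
python3 - <<'E'
from h import *
for n in ("side","top"):cv2.imwrite(f"pics/{n}8.png",manip.read_camera(n))
t=cv2.imread("pics/top8.png"); s=cv2.imread("pics/side8.png")
cv2.imwrite("pics/s8.png",cv2.resize(s[160:260,265:365],(600,600),interpolation=cv2.INTER_CUBIC))
E
```

```text
(no output)
```

View pics/s8.png

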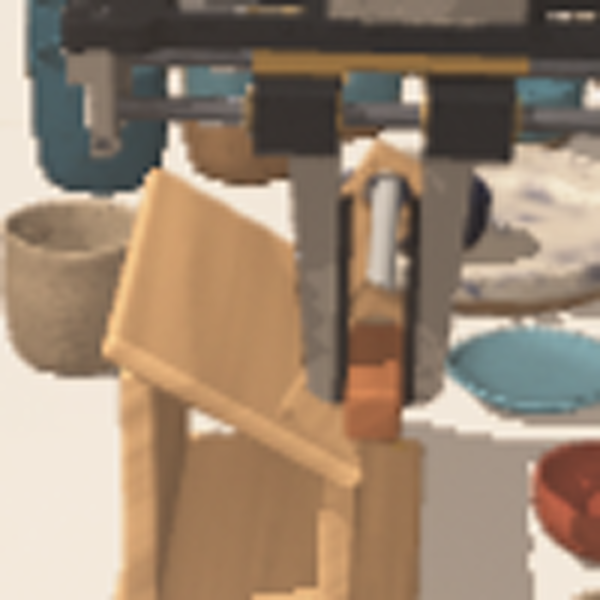

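```bash
python3 -m handwheel '[[[0.0015,0,0.0008,0,0,0,0],[0.0015,0,0,0,0,0,0],[0,0,0,0,0,0,8],[0,0,0,0,0,0,25],[0,0,0,0,0,0,35],[0,0,0,0,0,0,45],[0,0,0,0,0,0,45]]]'
python3 - <<'E'
from h import *
for n in ("side","wrist"):cv2.imwrite(f"pics/{n}9.png",manip.read_camera(n))
s=cv2.imread("pics/side9.png")
cv2.imwrite("pics/s9.png",cv2.resize(s[160:260,265:365],(600,600),interpolation=cv2.INTER_CUBIC))
E
```

```text
time_s: 9.65
position: [0.4695, -0.3035, 0.1141]
eef_rot: [1.27, 1.169, -1.267]
force: [0.3, 0.3, -0.8]
width: 0.0411
```

View pics/s9.png

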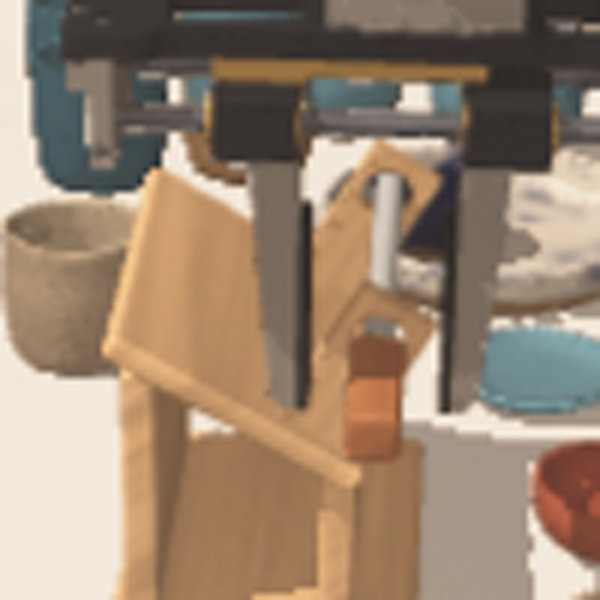

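View pics/wrist9.png

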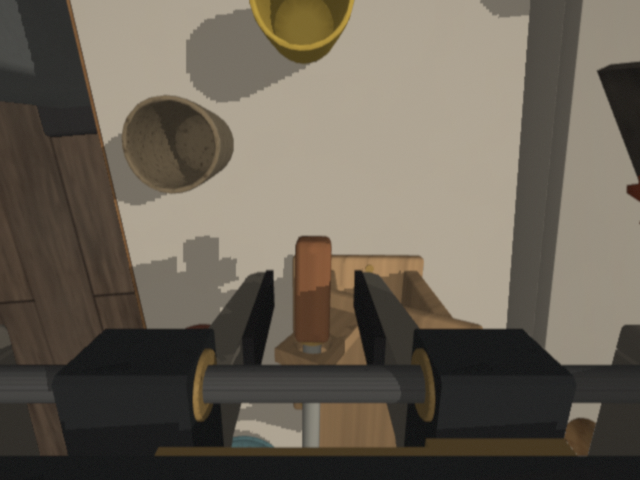

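```bash
python3 -m handwheel '[[[-0.02,0,0,0,0,0,45],[-0.04,0,0,0,0,0,45],[-0.04,0,0,0,0,0,45],[-0.02,0,0,0,0,0,60],[0,0,0,0,0,0,100]]]'
python3 - <<'E'
from h import *
rows([.391,-.226,.22],toolR(YAW-np.pi/2),12,100)
E
```

```text
time_s: 10.25
position: [0.4684, -0.303, 0.2373]
eef_rot: [1.27, 1.172, -1.269]
force: [0.6, -0.1, -0.7]
width: 0.0551
[0.0015, -0.007, -0.0059, 0.132, -0.0, 0.0, 100]
[0.0015, -0.0077, -0.0049, 0.132, -0.0, 0.0, 100]
[0.0015, -0.0082, -0.0039, 0.132, -0.0, 0.0, 100]
[0.0015, -0.0087, -0.0027, 0.132, -0.0, 0.0, 100]
[0.0015, -0.009, -0.0016, 0.132, -0.0, 0.0, 100]
[0.0014, -0.0091, -0.0004, 0.132, -0.0, 0.0, 100]
[0.0014, -0.0091, 0.0008, 0.132, -0.0, 0.0, 100]
[0.0014, -0.0089, 0.002, 0.132, -0.0, 0.0, 100]
[0.0014, -0.0085, 0.0031, 0.132, -0.0, 0.0, 100]
[0.0014, -0.0081, 0.0042, 0.132, -0.0, 0.0, 100]
[0.0014, -0.0074, 0.0053, 0.132, -0.0, 0.0, 100]
[0.0014, -0.0067, 0.0062, 0.132, -0.0, 0.0, 100]
```

```bash
python3 -m handwheel '[[[0,-0.007,-0.006,0.132,0,0,100],[0,-0.008,-0.005,0.132,0,0,100],[0,-0.008,-0.004,0.132,0,0,100],[0,-0.009,-0.003,0.132,0,0,100],[0,-0.009,-0.002,0.132,0,0,100],[0,-0.009,0,0.132,0,0,100],[0,-0.009,0.001,0.132,0,0,100],[0,-0.009,0.002,0.132,0,0,100],[0,-0.0085,0.003,0.132,0,0,100],[0,-0.008,0.004,0.132,0,0,100],[0,-0.0075,0.005,0.132,0,0,100],[0,-0.0065,0.006,0.132,0,0,100]]]' 8
python3 - <<'E'
from h import *
delta([.391,-.226,.22],toolR(YAW-np.pi/2))
c=manip.get_calibration("wrist"); cv2.imwrite("pics/wrist10.png",manip.read_camera("wrist")); cv2.imwrite("pics/top10.png",manip.read_camera("top"))
print(proj("wrist",[.391,-.226,.073],c),proj("wrist",[.391,-.226,.0],c))
E
```

```text
time_s: 11.45
position: [0.3856, -0.2176, 0.2237]
eef_rot: [-2.121, 0.159, 2.151]
force: [-0.8, -0.5, 1.0]
width: 0.0922
pos [ 0.3856 -0.2176  0.2237] t 11.45 shift tool [ 0.0036  0.0075 -0.0067] rot [-0.0648  0.0145  0.0075] F [-0.8 -0.5  1. ] w 0.0922
[323.37401    211.28979306] [322.10344296 196.72248507]
```

View pics/wrist10.png

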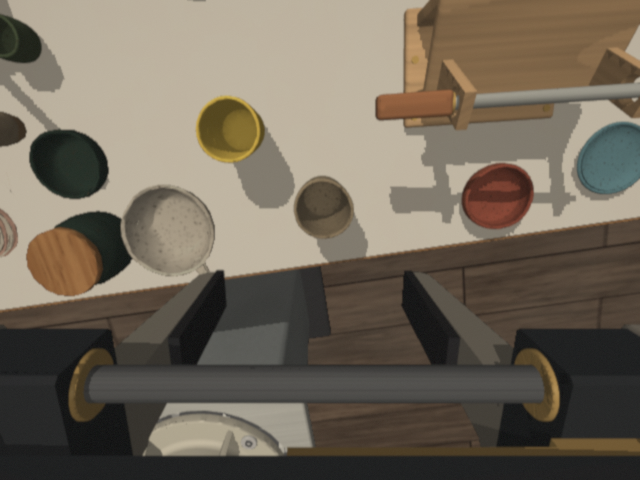

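View pics/top10.png

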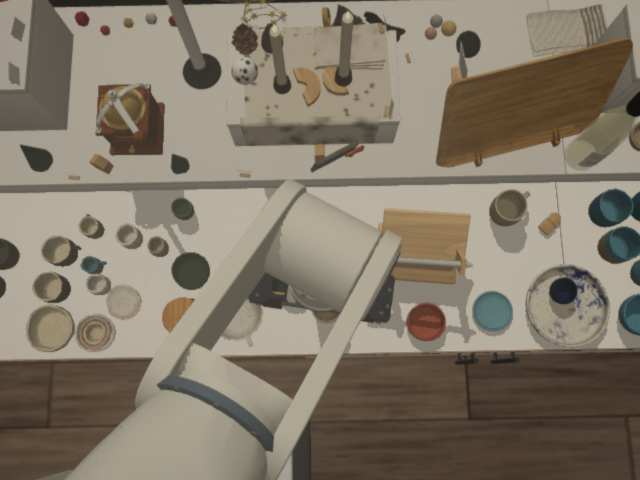

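```bash
python3 - <<'E'
from h import *
np.set_printoptions(precision=4,suppress=True)
print(plane("wrist",(323.5,207.5),.073),plane("wrist",(498,196),.027),plane("wrist",(229,128),.073))
rows([.3918,-.2258,.13],toolR(YAW-np.pi/2),4,82)
E
```

```text
[ 0.394  -0.2262  0.073 ] [ 0.3689 -0.4053  0.027 ] [ 0.4752 -0.1561  0.073 ]
[0.0234, 0.002, -0.0023, -0.015, 0.004, 0.002, 82]
[0.0234, 0.002, -0.0022, -0.015, 0.004, 0.002, 82]
[0.0234, 0.002, -0.0021, -0.015, 0.004, 0.002, 82]
[0.0234, 0.002, -0.002, -0.015, 0.004, 0.002, 82]
```

```bash
python3 -m handwheel '[[[0.023,0.002,-0.002,-0.015,0.004,0.002,82],[0.023,0.002,-0.002,-0.015,0.004,0.002,82],[0.023,0.002,-0.002,-0.015,0.004,0.002,82],[0.018,0.002,-0.002,-0.015,0.003,0.002,82],[0,0,0,0,0,0,82],[0,0,0,0,0,0,82]]]' 8
python3 - <<'E'
from h import *
delta([.3918,-.2258,.10],toolR(YAW-np.pi/2))
c=manip.get_calibration("wrist"); cv2.imwrite("pics/wrist11.png",manip.read_camera("wrist"))
print(proj("wrist",[.3918,-.226,.073],c))
E
```

```text
time_s: 12.15
position: [0.3926, -0.227, 0.1317]
eef_rot: [-2.189, 0.072, 2.188]
force: [0.8, 0.7, 0.2]
width: 0.0754
pos [ 0.3926 -0.227   0.1317] t 12.15 shift tool [ 0.0317 -0.0012  0.0009] rot [ 0.0269 -0.0007 -0.0007] F [0.8 0.7 0.2] w 0.0754
[312.67836456 253.83468847]
```

View pics/wrist11.png

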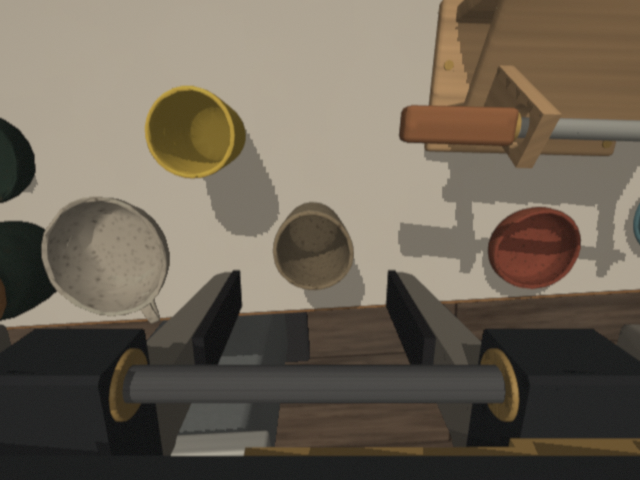

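```bash
python3 -m handwheel '[[[0.015,-0.0005,0.0003,0.012,0,0,82],[0.02,0,0,0.012,0,0,82],[0.02,0,0,0,0,0,82],[0.02,0,0,0,0,0,82],[0.015,0,0,0,0,0,82],[0.007,0,0,0,0,0,82],[0,0,0,0,0,0,82]]]' 8
python3 - <<'E'
from h import *
delta([.3928,-.2262,.015],toolR(YAW-np.pi/2))
E
```

```text
time_s: 12.9
position: [0.399, -0.2304, 0.0388]
eef_rot: [-2.196, 0.1, 2.168]
force: [0.0, -0.7, 1.1]
width: 0.0754
pos [ 0.399  -0.2304  0.0388] t 12.9 shift tool [ 0.0237 -0.0038  0.0068] rot [ 0.0082 -0.0134 -0.0066] F [ 0.  -0.7  1.1] w 0.0754
```

```bash
python3 -m handwheel '[[[0.006,-0.002,0.003,0.004,-0.007,-0.003,82],[0.008,-0.001,0.003,0.004,-0.006,-0.003,82],[0.006,0,0.001,0,0,0,82],[0.002,0,0,0,0,0,82],[0,0,0,0,0,0,82]]]' 8
python3 - <<'E'
from h import *
delta([.3928,-.2262,.015],toolR(YAW-np.pi/2))
E
```

```text
time_s: 13.4
position: [0.3936, -0.2276, 0.0174]
eef_rot: [-2.178, 0.102, 2.172]
force: [0.4, 0.7, 0.6]
width: 0.0752
pos [ 0.3936 -0.2276  0.0174] t 13.4 shift tool [ 0.0024 -0.0013  0.001 ] rot [ 0.0002 -0.0029 -0.0018] F [0.4 0.7 0.6] w 0.0752
```

```bash
python3 -m handwheel '[[[0,-0.0012,0,0,0,0,74],[0,0,0,0,0,0,68],[0,0,0,0,0,0,64],[0,0,0,0,0,0,61],[0,0,0,0,0,0,58],[0,0,0,0,0,0,56],[0,0,0,0,0,0,54],[0,0,0,0,0,0,52],[0,0,0,0,0,0,48],[0,0,0,0,0,0,40]]]' 6
python3 - <<'E'
from h import *
delta([.3928,-.2262,.015],toolR(YAW-np.pi/2)); print(manip.get_state()["width"])
cv2.imwrite("pics/wrist12.png",manip.read_camera("wrist"))
E
```

```text
time_s: 14.4
position: [0.3941, -0.2265, 0.0178]
eef_rot: [-2.179, 0.103, 2.171]
force: [1.0, -0.3, -1.0]
width: 0.0547
pos [ 0.3941 -0.2265  0.0178] t 14.4 shift tool [ 0.0028 -0.0002  0.0013] rot [ 0.0003 -0.0037 -0.0022] F [ 1.  -0.3 -1. ] w 0.0547
0.05467122874838617
```

View pics/wrist12.png

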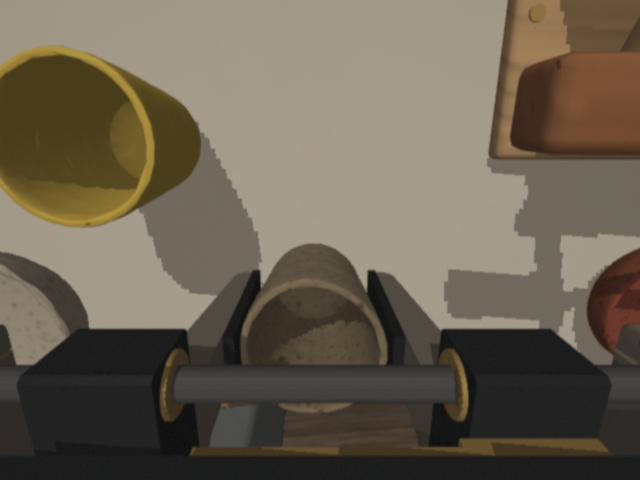

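```bash
python3 -m handwheel '[[[0,0,0,0,0,0,40],[0,0,0,0,0,0,40]]]' 6
python3 -m handwheel '[[[0,0,0,0,0,0,75],[0,0,0,0,0,0,75],[0.004,0,0.0005,0,-0.002,-0.001,75],[0.005,0,0.0005,0,-0.002,-0.001,75],[0.003,0,0,0,0,0,75],[0,0,0,0,0,0,75]]]' 6
python3 - <<'E'
from h import *
delta([.3928,-.2264,.005],toolR(YAW-np.pi/2))
E
```

```text
time_s: 14.65
position: [0.3941, -0.2265, 0.0178]
eef_rot: [-2.179, 0.103, 2.171]
force: [-0.1, 0.4, -0.7]
width: 0.0549
time_s: 15.25
position: [0.3931, -0.2264, 0.0048]
eef_rot: [-2.174, 0.1, 2.175]
force: [0.5, -0.2, 0.2]
width: 0.0693
pos [ 0.3931 -0.2264  0.0048] t 15.25 shift tool [-0.0002 -0.      0.0003] rot [ 0.0003  0.0005 -0.    ] F [ 0.5 -0.2  0.2] w 0.0693
```

```bash
python3 -m handwheel '[[[0,0,0,0,0,0,66],[0,0,0,0,0,0,62],[0,0,0,0,0,0,59],[0,0,0,0,0,0,57],[0,0,0,0,0,0,55],[0,0,0,0,0,0,53],[0,0,0,0,0,0,51],[0,0,0,0,0,0,48],[0,0,0,0,0,0,40],[0,0,0,0,0,0,40]]]' 7
python3 - <<'E'
from h import *
cv2.imwrite("pics/side12.png",cv2.resize(manip.read_camera("side")[200:340,300:440],(600,600),interpolation=cv2.INTER_CUBIC))
E
```

```text
time_s: 16.25
position: [0.3928, -0.2263, 0.0045]
eef_rot: [-2.173, 0.1, 2.175]
force: [-0.6, 1.0, -1.7]
width: 0.0545
```

View pics/side12.png

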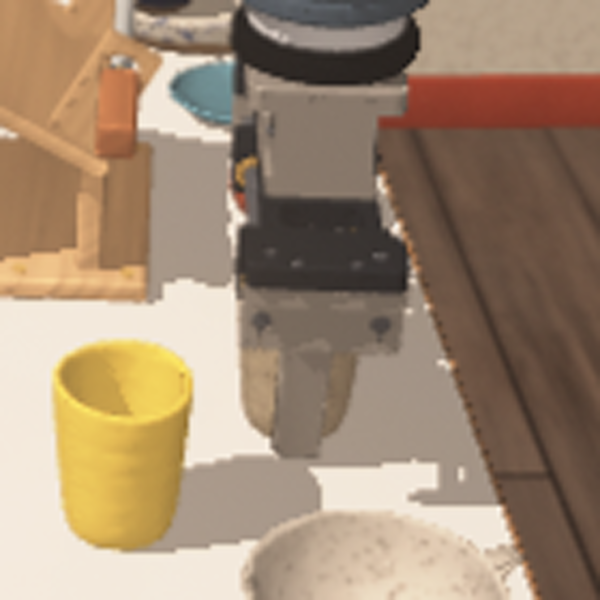

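```bash
python3 -m handwheel '[[[-0.01,0,0,0,0,0,40],[-0.02,0,0,0,0,0,40],[-0.02,0,0,0,0,0,40],[-0.02,0,0,0,0,0,40],[0,0,0,0,0,0,40]]]' 9
python3 - <<'E'
from h import *
delta([.3928,-.2264,.08],toolR(YAW-np.pi/2))
cv2.imwrite("pics/side13.png",cv2.resize(manip.read_camera("side")[160:300,290:430],(600,600),interpolation=cv2.INTER_CUBIC))
E
```

```text
time_s: 16.8
position: [0.3921, -0.2258, 0.0784]
eef_rot: [-2.17, 0.099, 2.177]
force: [0.3, -0.1, -2.1]
width: 0.0543
pos [ 0.3921 -0.2258  0.0784] t 16.8 shift tool [-0.0016  0.0005 -0.0007] rot [0.0003 0.003  0.0011] F [ 0.3 -0.1 -2.1] w 0.0543
```

View pics/side13.png

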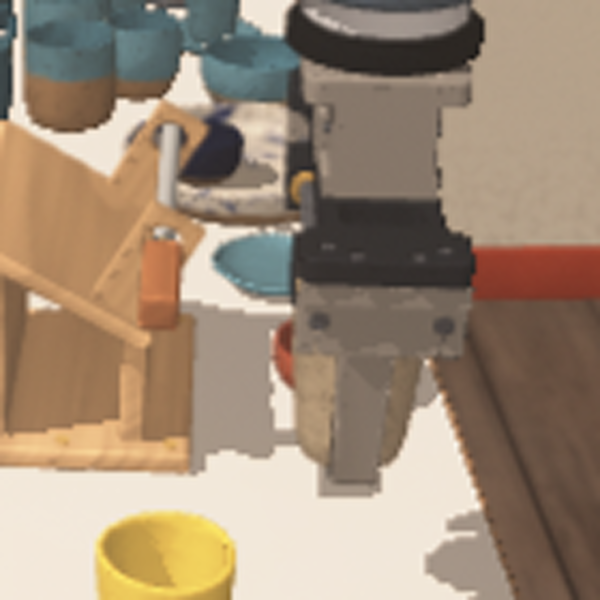

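```bash
cat >> h.py <<'E'
S=np.array([.506,-.3998,.1])
c,s_=np.cos(YAW),np.sin(YAW); C3,S3=np.cos(np.pi/6),.5
XS=np.array([C3*c,C3*s_,S3]);YS=np.array([-s_,c,0]);ZS=np.array([-S3*c,-S3*s_,C3])
RP=toolR(YAW-np.pi/2)*R.from_rotvec([0,np.pi/6,0])
def seat(x,y,z): return S+x*XS+y*YS+z*ZS
def inseat(P): d=np.asarray(P)-S; return np.array([d@XS,d@YS,d@ZS])
E
python3 - <<'E'
from h import *
print(RP.apply([1,0,0]),-ZS, seat(.003,0,.1))
rows([.42,-.28,.24],RP,10,40)
s=manip.get_state();Rt=R.from_rotvec(s["eef_rot"]);cal=manip.get_calibration("wrist");print("cam in tool",Rt.inv().apply(-cal["R"].T@cal["t"]-s["position"]))
E
```

```text
[ 0.49786708 -0.04613429 -0.8660254 ] [ 0.49786708 -0.04613429 -0.8660254 ] [ 0.45880029 -0.39542629  0.18810254]
[-0.0163, 0.0051, -0.0033, -0.0, 0.053, 0.0, 40]
[-0.0161, 0.0051, -0.0041, -0.0, 0.053, 0.0, 40]
[-0.0158, 0.0051, -0.005, -0.0, 0.053, 0.0, 40]
[-0.0156, 0.0051, -0.0058, -0.0, 0.053, 0.0, 40]
[-0.0152, 0.0052, -0.0066, -0.0, 0.053, 0.0, 40]
[-0.0149, 0.0052, -0.0074, -0.0, 0.053, 0.0, 40]
[-0.0145, 0.0052, -0.0082, -0.0, 0.053, 0.0, 40]
[-0.014, 0.0052, -0.0089, -0.0, 0.053, 0.0, 40]
[-0.0135, 0.0052, -0.0097, -0.0, 0.053, 0.0, 40]
[-0.013, 0.0052, -0.0104, -0.0, 0.053, 0.0, 40]
cam in tool [-0.16886469 -0.00049139 -0.07647625]
```

```bash
python3 -m handwheel '[[[-0.016,0.005,-0.003,0,0.053,0,40],[-0.016,0.005,-0.004,0,0.053,0,40],[-0.016,0.005,-0.005,0,0.053,0,40],[-0.016,0.005,-0.006,0,0.053,0,40],[-0.015,0.005,-0.007,0,0.053,0,40],[-0.015,0.005,-0.007,0,0.053,0,40],[-0.0145,0.005,-0.008,0,0.053,0,40],[-0.014,0.005,-0.009,0,0.053,0,40],[-0.0135,0.005,-0.0095,0,0.053,0,40],[-0.013,0.005,-0.01,0,0.053,0,40],[0,0,0,0,0,0,40]]]'
python3 - <<'E'
from h import *
delta([.42,-.28,.24],RP)
cv2.imwrite("pics/side14.png",cv2.resize(manip.read_camera("side")[100:260,280:440],(600,600),interpolation=cv2.INTER_CUBIC))
cv2.imwrite("pics/wrist14.png",manip.read_camera("wrist"))
E
```

```text
time_s: 17.95
position: [0.4136, -0.2766, 0.2342]
eef_rot: [-2.679, 0.118, 1.534]
force: [-0.2, -0.1, -1.8]
width: 0.0547
pos [ 0.4136 -0.2766  0.2342] t 17.95 shift tool [-0.0016  0.0028 -0.0087] rot [-0.0036 -0.0064  0.0066] F [-0.2 -0.1 -1.8] w 0.0547
```

View pics/side14.png

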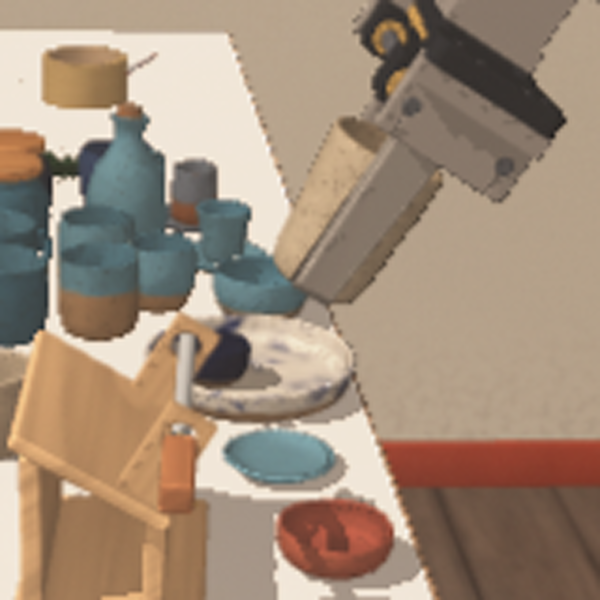

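View pics/wrist14.png

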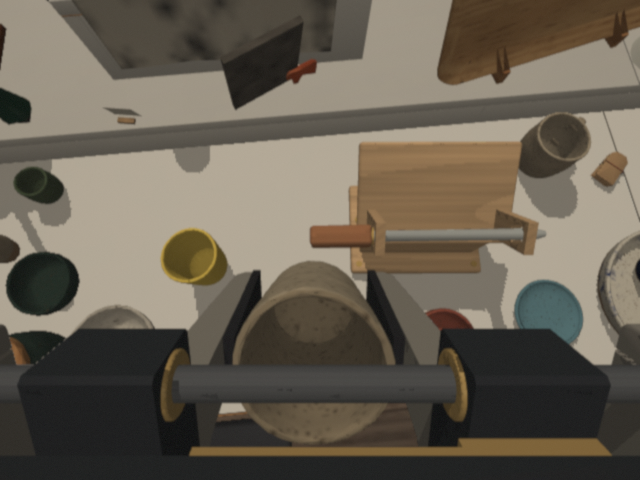

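```bash
cat >> h.py <<'E'
def place(x,y,d,ex=0.09,hg=.060):
    Rt=RP*R.from_rotvec([0,ex,0]); G=seat(x,y,hg+d); return G+Rt.apply([hg-.0045,0,0]),Rt
E
python3 - <<'E'
from h import *
P,Rt=place(.004,0,.075); print(P)
delta(P,Rt); rows(P,Rt,7,40)
E
```

```text
[ 0.47405859 -0.39684019  0.17353768]
pos [ 0.4132 -0.2757  0.2328] t 18.05 shift tool [ 0.0863  0.1156 -0.0327] rot [-0.0038  0.0873  0.0081] F [ 0.1  0.1 -2.5] w 0.0546
[0.0123, 0.0165, -0.0047, -0.001, 0.012, 0.001, 40]
[0.0124, 0.0165, -0.0045, -0.001, 0.012, 0.001, 40]
[0.0125, 0.0165, -0.0043, -0.001, 0.012, 0.001, 40]
[0.0126, 0.0165, -0.0042, -0.001, 0.012, 0.001, 40]
[0.0126, 0.0165, -0.004, -0.001, 0.012, 0.001, 40]
[0.0127, 0.0165, -0.0038, -0.001, 0.012, 0.001, 40]
[0.0128, 0.0164, -0.0037, -0.001, 0.012, 0.001, 40]
```

```bash
python3 -m handwheel '[[[0.006,0.01,-0.004,0,0.012,0,40],[0.008,0.018,-0.005,0,0.012,0,40],[0.012,0.02,-0.005,0,0.012,0,40],[0.012,0.02,-0.005,0,0.012,0.001,40],[0.012,0.018,-0.005,0,0.012,0.001,40],[0.012,0.015,-0.004,0,0.012,0.001,40],[0.01,0.008,-0.002,0,0.012,0,40],[0,0,0,0,0,0,40],[0,0,0,0,0,0,40]]]' 11
python3 - <<'E'
from h import *
P,Rt=place(.004,0,.075)
delta(P,Rt)
for n in ("side","wrist"): cv2.imwrite(f"pics/{n}15.png",manip.read_camera(n))
cv2.imwrite("pics/s15.png",cv2.resize(cv2.imread("pics/side15.png")[120:260,260:400],(600,600),interpolation=cv2.INTER_CUBIC))
E
```

```text
time_s: 18.95
position: [0.4671, -0.3857, 0.1703]
eef_rot: [-2.718, 0.104, 1.454]
force: [-0.4, -0.1, -1.8]
width: 0.0544
pos [ 0.4671 -0.3857  0.1703] t 18.95 shift tool [ 0.0015  0.0104 -0.0085] rot [-0.0059  0.0261  0.0192] F [-0.4 -0.1 -1.8] w 0.0544
```

View pics/s15.png

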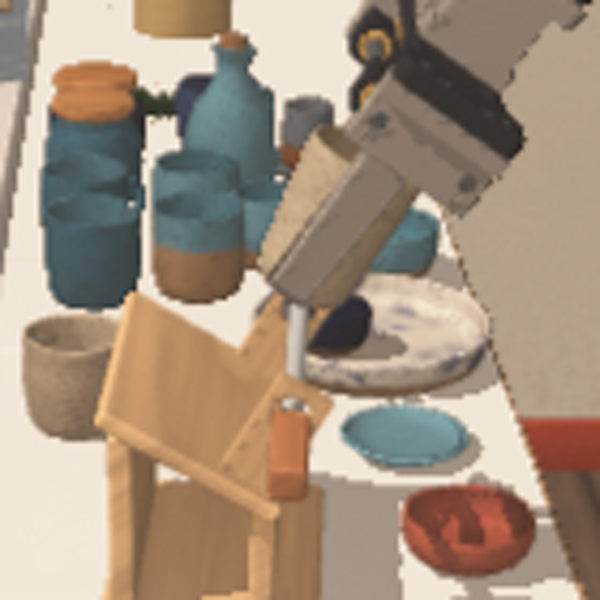

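View pics/wrist15.png

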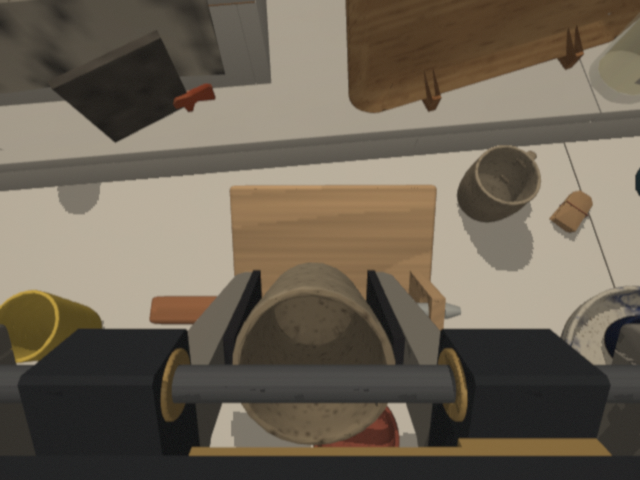

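```bash
python3 - <<'E'
from h import *
s=manip.get_state();Rt=R.from_rotvec(s["eef_rot"]);tx=Rt.apply([1,0,0])
print("tool tilt deg",np.degrees(np.arccos(-tx[2])))
G=s["position"]-.0555*tx
cal=manip.get_calibration("side");o=-cal["R"].T@cal["t"]
for phi in (20,25,30,35):
    a=np.array([-np.sin(np.radians(phi))*c,-np.sin(np.radians(phi))*s_,np.cos(np.radians(phi))])
    v=G-o;n=np.cross(a,v);n/=np.linalg.norm(n)
    out=[]
    for sg in (1,-1):
        p=[proj("side",G+a*(h-.06)+sg*n*(.0215+.007*h/.073)) for h in (.005,.07)]
        d=p[1]-p[0]; out.append(round(float(np.degrees(np.arctan2(d[0],-d[1]))),1))
    f=proj("side",G-a*.06); print(phi,out,((f-[260,120])*600/140).round())
f=[proj("side",s["position"]-tx*k) for k in (0,.05)];d=f[1]-f[0];print("finger",np.degrees(np.arctan2(d[0],-d[1])),((f[0]-[260,120])*600/140))
E
```

```text
tool tilt deg 33.74418968341364
20 [16.7, 29.6] [303. 286.]
25 [21.8, 34.7] [293. 282.]
30 [26.9, 39.6] [284. 276.]
35 [31.9, 44.6] [275. 271.]
finger 36.784800954915816 [282.22739788 265.63969918]
```

```bash
python3 - <<'E'
from h import *
P,Rt=place(.004,0,.07,.13)
delta(P,Rt); rows(P,Rt,4,40)
E
```

```text
pos [ 0.4671 -0.3857  0.1711] t 19.05 shift tool [ 0.007   0.0105 -0.0099] rot [-0.0055  0.065   0.0184] F [-0.1 -1.1 -2.3] w 0.0544
[0.0018, 0.0026, -0.0025, -0.001, 0.016, 0.005, 40]
[0.0018, 0.0026, -0.0024, -0.001, 0.016, 0.005, 40]
[0.0019, 0.0026, -0.0024, -0.001, 0.016, 0.005, 40]
[0.0019, 0.0026, -0.0024, -0.001, 0.016, 0.005, 40]
```

```bash
python3 -m handwheel '[[[0.002,0.0026,-0.0025,-0.001,0.017,0.005,40],[0.002,0.0026,-0.0025,-0.001,0.017,0.005,40],[0.002,0.0026,-0.0025,-0.001,0.017,0.005,40],[0.002,0.0026,-0.0025,-0.001,0.017,0.004,40],[0,0,0,0,0,0,40],[0,0,0,0,0,0,40]]]' 11
python3 - <<'E'
from h import *
P,Rt=place(.004,0,.07,.13)
delta(P,Rt)
for n in ("side","wrist"): cv2.imwrite(f"pics/{n}16.png",manip.read_camera(n))
cv2.imwrite("pics/s16.png",cv2.resize(cv2.imread("pics/side16.png")[130:230,280:380],(600,600),interpolation=cv2.INTER_CUBIC))
s=manip.get_state();Rt=R.from_rotvec(s["eef_rot"]);tx=Rt.apply([1,0,0])
print("tool tilt deg",np.degrees(np.arccos(-tx[2])))
G=s["position"]-.0555*tx; print("G in seat",inseat(G))
cal=manip.get_calibration("side");o=-cal["R"].T@cal["t"]
for phi in (25,30):
    a=np.array([-np.sin(np.radians(phi))*c,-np.sin(np.radians(phi))*s_,np.cos(np.radians(phi))])
    v=G-o;n=np.cross(a,v);n/=np.linalg.norm(n)
    out=[]
    for sg in (1,-1):
        p=[(proj("side",G+a*(h-.06)+sg*n*(.0215+.007*h/.073))-[280,130])*6 for h in (.005,.07)]
        d=p[1]-p[0]; out+=[p,round(float(np.degrees(np.arctan2(d[0],-d[1]))),1)]
    f=(proj("side",G-a*.06)-[280,130])*6;print(phi,out,f)
E
```

```text
time_s: 19.65
position: [0.4792, -0.3945, 0.1732]
eef_rot: [-2.784, 0.129, 1.366]
force: [0.1, 0.1, -1.9]
width: 0.0545
pos [ 0.4792 -0.3945  0.1732] t 19.65 shift tool [0.0018 0.0028 0.0021] rot [ 0.0026 -0.005  -0.0014] F [ 0.1  0.1 -1.9] w 0.0545
tool tilt deg 37.74701408832114
G in seat [0.00568623 0.00277075 0.13192342]
25 [[array([211.92982928, 282.96316907]), array([281.39883107, 106.46974489])], 21.5, [array([326.03496753, 344.64013789]), array([432.53205736, 188.87950104])], 34.4] [262.52107049 326.16727084]
30 [[array([202.43162704, 271.28026478]), array([287.69583693, 100.89632416])], 26.6, [array([310.72962704, 343.17716781]), array([430.78606736, 196.9011712 ])], 39.4] [249.03795793 319.05121709]
```

View pics/s16.png

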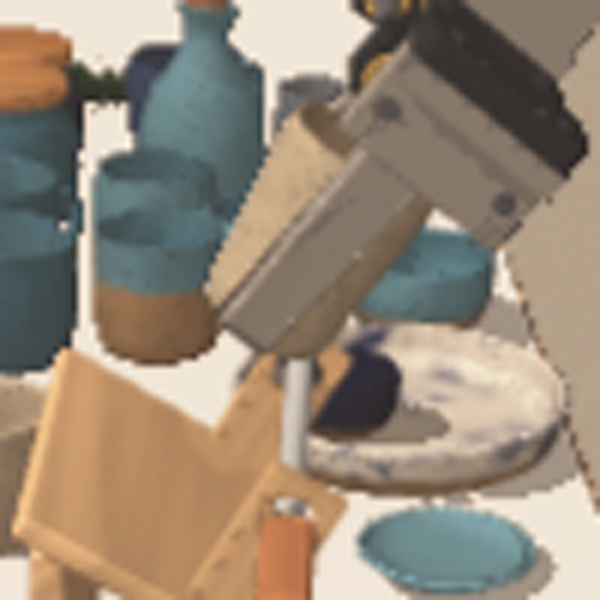

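```bash
python3 - <<'E'
from h import *
s=manip.get_state();Rt=R.from_rotvec(s["eef_rot"]);print(Rt.inv().apply(-ZS),Rt.inv().apply(XS),Rt.inv().apply(YS))
P,Q=place(.006,0,.012,.13);rows(P,Q,6,40)
E
```

```text
[ 0.99087204 -0.00182763  0.13479337] [ 0.13479777  0.00254149 -0.99086987] [-0.00146837 -0.9999951  -0.00276465]
[0.0099, 0.0004, 0.0013, 0.0, -0.001, -0.0, 40]
[0.0099, 0.0004, 0.0013, 0.0, -0.001, -0.0, 40]
[0.0099, 0.0004, 0.0013, 0.0, -0.001, -0.0, 40]
[0.0099, 0.0004, 0.0013, 0.0, -0.001, -0.0, 40]
[0.0099, 0.0004, 0.0013, 0.0, -0.001, -0.0, 40]
[0.0099, 0.0004, 0.0013, 0.0, -0.001, -0.0, 40]
```

```bash
python3 -m handwheel '[[[0.008,0.0005,0.001,0,-0.001,0,40],[0.01,0.0005,0.0013,0,-0.001,0,40],[0.01,0.0004,0.0013,0,-0.001,0,40],[0.008,0.0004,0.001,0,0,0,40],[0.004,0,0.0005,0,0,0,40],[0,0,0,0,0,0,40],[0,0,0,0,0,0,40]]]' 11
python3 - <<'E'
from h import *
P,Rt=place(.006,0,.012,.13)
delta(P,Rt)
for n in ("side","top"): cv2.imwrite(f"pics/{n}17.png",manip.read_camera(n))
cv2.imwrite("pics/s17.png",cv2.resize(cv2.imread("pics/side17.png")[150:250,270:370],(600,600),interpolation=cv2.INTER_CUBIC))
s=manip.get_state();Rt=R.from_rotvec(s["eef_rot"]);tx=Rt.apply([1,0,0])
print("tool tilt deg",np.degrees(np.arccos(-tx[2])))
G=s["position"]-.0555*tx; print("G in seat",inseat(G),inseat(s["position"]))
E
```

```text
time_s: 20.45
position: [0.5014, -0.3981, 0.1342]
eef_rot: [-2.78, 0.127, 1.373]
force: [0.2, 0.4, -1.7]
width: 0.0546
pos [ 0.5014 -0.3981  0.1342] t 20.45 shift tool [0.0149 0.0012 0.0017] rot [ 0.0027 -0.     -0.0004] F [ 0.2  0.4 -1.7] w 0.0546
tool tilt deg 37.47089051781236
G in seat [0.00588622 0.00111153 0.08739591] [0.01310244 0.00106597 0.03236706]
```

View pics/s17.png

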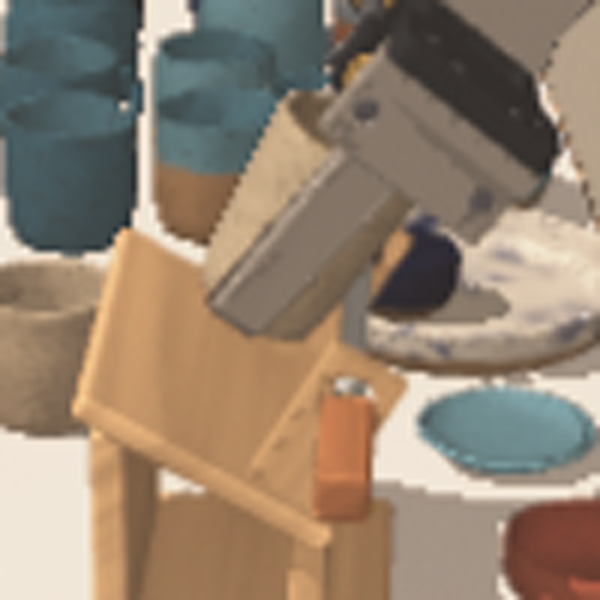

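```bash
python3 -m handwheel '[[[0.006,0.0005,0.001,0,0,0,40],[0.006,0.0005,0.001,0,0,0,40],[0.004,0,0.0005,0,0,0,40],[0.002,0,0,0,0,0,40],[0,0,0,0,0,0,40],[0,0,0,0,0,0,40]]]' 11
python3 - <<'E'
from h import *
P,Rt=place(.006,0,.0,.13)
delta(P,Rt)
for n in ("side","wrist"): cv2.imwrite(f"pics/{n}18.png",manip.read_camera(n))
cv2.imwrite("pics/s18.png",cv2.resize(cv2.imread("pics/side18.png")[150:250,270:370],(600,600),interpolation=cv2.INTER_CUBIC))
s=manip.get_state();Rt=R.from_rotvec(s["eef_rot"]);tx=Rt.apply([1,0,0])
G=s["position"]-.0555*tx; print("G in seat",inseat(G),inseat(s["position"]))
E
```

```text
time_s: 21.15
position: [0.5109, -0.4008, 0.1181]
eef_rot: [-2.782, 0.129, 1.372]
force: [-0.4, 0.0, -2.4]
width: 0.0544
pos [ 0.5109 -0.4008  0.1181] t 21.15 shift tool [ 0.0081 -0.0006  0.0013] rot [ 0.003  -0.0012 -0.002 ] F [-0.4  0.  -2.4] w 0.0544
G in seat [ 0.0061253  -0.00050193  0.0683481 ] [ 0.01339107 -0.00061931  0.01332588]
```

View pics/s18.png

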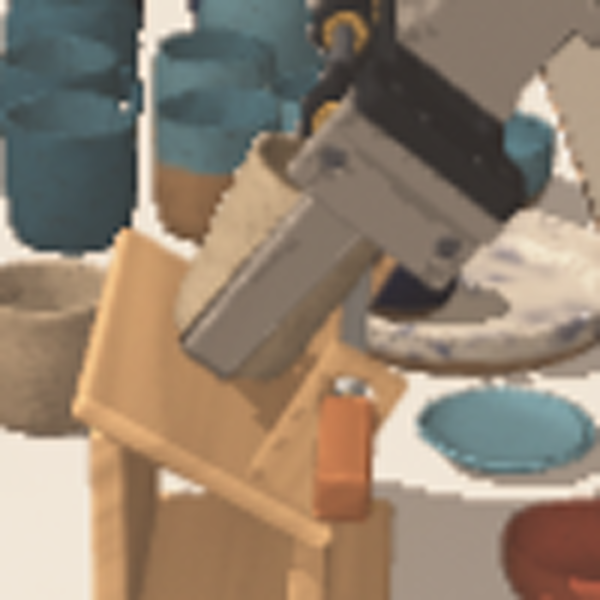

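View pics/wrist18.png

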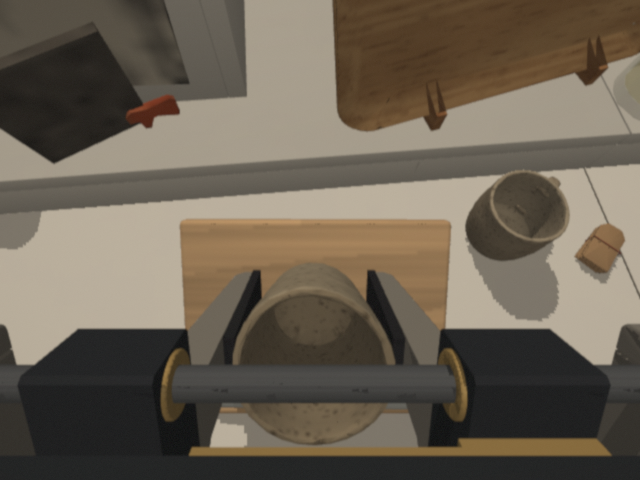

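```bash
python3 -m handwheel '[[[0.002,0,0.0003,0,0,0,40],[0.0015,0,0.0002,0,0,0,40],[0.0015,0,0.0002,0,0,0,40],[0,0,0,0,0,0,40]]]' 11
python3 -m handwheel '[[[0.001,0,0.0001,0,0,0,40],[0.001,0,0.0001,0,0,0,40],[0,0,0,0,0,0,40]]]' 11
python3 - <<'E'
from h import *
s=manip.get_state();Rt=R.from_rotvec(s["eef_rot"]);tx=Rt.apply([1,0,0])
G=s["position"]-.0555*tx; print("G in seat",inseat(G),inseat(s["position"]))
cv2.imwrite("pics/s19.png",cv2.resize(manip.read_camera("side")[150:250,270:370],(600,600),interpolation=cv2.INTER_CUBIC))
E
```

```text
time_s: 21.65
position: [0.5135, -0.4013, 0.114]
eef_rot: [-2.783, 0.13, 1.371]
force: [0.1, 0.6, -2.0]
width: 0.0544
time_s: 21.95
position: [0.5147, -0.4015, 0.1121]
eef_rot: [-2.783, 0.13, 1.371]
force: [-0.2, -0.3, -2.2]
width: 0.0542
G in seat [ 0.00641641 -0.00069781  0.06106342] [ 0.01371072 -0.00084444  0.00604504]
```

View pics/s19.png

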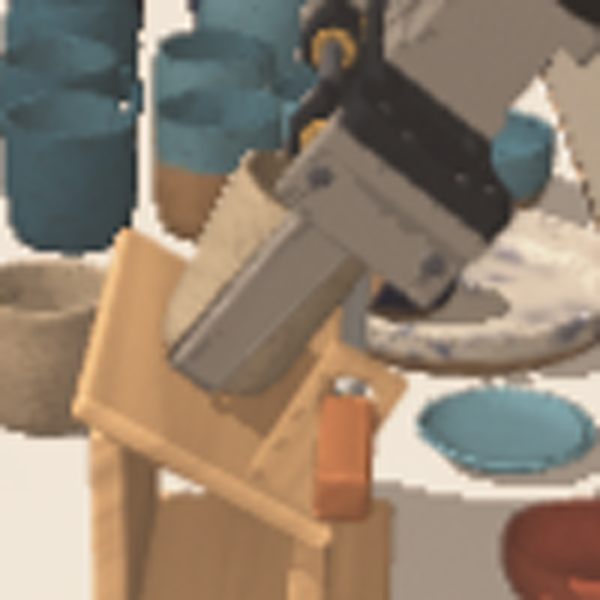

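```bash
python3 -m handwheel '[[[0.0007,0,0.0001,0,0,0,40],[0.0007,0,0.0001,0,0,0,40],[0,0,0,0,0,0,40]]]' 10
python3 -m handwheel '[[[0,0,0,0,0,0,40]]]'
python3 -m handwheel '[[[0.0007,0,0.0001,0,0,0,40],[0,0,0,0,0,0,40]]]'
python3 -m handwheel '[[[0,0,0,0,0,0,40]]]'
```

```text
time_s: 22.3
position: [0.5154, -0.4017, 0.1113]
eef_rot: [-2.783, 0.131, 1.37]
force: [-0.5, 1.0, -0.5]
width: 0.0546
time_s: 22.4
position: [0.5154, -0.4017, 0.1114]
eef_rot: [-2.783, 0.131, 1.37]
force: [-0.4, -0.5, -1.0]
width: 0.0543
time_s: 22.6
position: [0.5156, -0.402, 0.1113]
eef_rot: [-2.784, 0.131, 1.37]
force: [-0.7, 0.3, 0.4]
width: 0.0546
time_s: 22.7
position: [0.5157, -0.402, 0.1114]
eef_rot: [-2.784, 0.131, 1.369]
force: [-0.0, 1.3, -1.2]
width: 0.0545
```

```bash
python3 -m handwheel '[[[0,0,0,0,0,0,40],[0,0,0,0,0,0,40],[0,0,0,0,0,0,40]]]' 4
python3 - <<'E'
from h import *
s=manip.get_state();Rt=R.from_rotvec(s["eef_rot"]);tx=Rt.apply([1,0,0])
G=s["position"]-.0555*tx; print("G in seat",inseat(G),inseat(s["position"]))
for n in ("side","top"): cv2.imwrite(f"pics/{n}20.png",manip.read_camera(n))
cv2.imwrite("pics/s20.png",cv2.resize(cv2.imread("pics/side20.png")[165:245,285:365],(600,600),interpolation=cv2.INTER_CUBIC))
f=lambda P:((proj("side",P)-[285,165])*7.5).round()
# predicted silhouettes for a square beaker at seat x = 0, 4
cal=manip.get_calibration("side");o=-cal["R"].T@cal["t"]
for x in (0,.004,.008):
    out=[]
    for h in (.005,.07):
        P=seat(x,0,h);n=np.cross(ZS,P-o);n/=np.linalg.norm(n);r=.0215+.007*h/.073
        out+=[f(P+n*r),f(P-n*r)]
    print(x,*out)
rr=seat(-.032,0.066,.0365);print("rod",[f(seat(-.032,y,.0365)) for y in (.05,0,-.05)], "board corners",f(seat(.047,.075,0)),f(seat(.047,-.075,0)),f(seat(-.051,.075,0)))
E
```

```text
time_s: 23.0
position: [0.5157, -0.402, 0.1113]
eef_rot: [-2.784, 0.131, 1.369]
force: [-3.2, 1.0, 1.5]
width: 0.0546
G in seat [ 0.00687251 -0.00104683  0.05988093] [ 0.01424651 -0.00124664  0.00487335]
0 [103. 289.] [234. 375.] [202.  91.] [374. 206.]
0.004 [ 91. 282.] [222. 368.] [189.  84.] [362. 198.]
0.008 [ 78. 275.] [209. 361.] [177.  77.] [350. 191.]
rod [array([319., 378.]), array([324., 301.]), array([329., 230.])] board corners [-15. 381.] [ 41. 162.] [305. 558.]
```

View pics/s20.png

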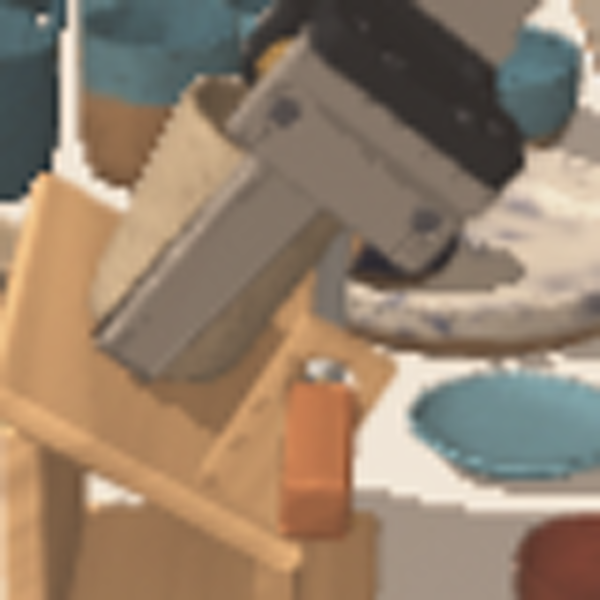

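```bash
python3 -m handwheel '[[[0,0,0,0,0,0,40],[0,0,0,0,0,0,40],[-0.0015,0,-0.0002,0,0,0,40],[-0.0015,0,-0.0002,0,0,0,40],[0,0,0,0,0,0,40],[0,0,0,0,0,0,40]]]' 10
python3 - <<'E'
from h import *
s=manip.get_state();Rt=R.from_rotvec(s["eef_rot"]);tx=Rt.apply([1,0,0]);print(s["force"])
G=s["position"]-.0555*tx; print("G in seat",inseat(G),inseat(s["position"]))
cv2.imwrite("pics/s21.png",cv2.resize(manip.read_camera("side")[165:245,285:365],(600,600),interpolation=cv2.INTER_CUBIC))
E
```

```text
time_s: 23.7
position: [0.5141, -0.4018, 0.1137]
eef_rot: [-2.784, 0.131, 1.37]
force: [0.2, 0.2, -2.2]
width: 0.0545
[ 0.19746172  0.2442347  -2.22118072]
G in seat [ 0.00662667 -0.00100505  0.06279561] [ 0.01396529 -0.00120003  0.00778328]
```

View pics/s21.png

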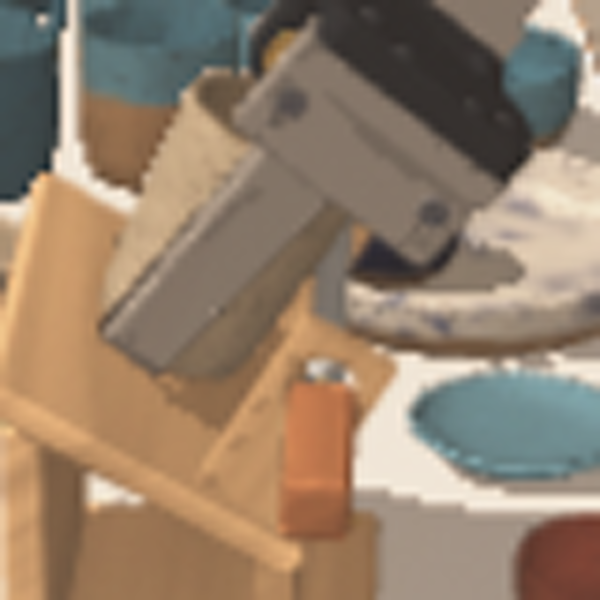

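```bash
python3 -m handwheel '[[[-0.0003,0,0.002,0,0,0,40],[-0.0003,0,0.002,0,0,0,40],[0,0,0,0,0,0,40],[0.001,0,0.0001,0,0,0,40],[0.001,0,0.0001,0,0,0,40],[0,0,0,0,0,0,40]]]' 10
python3 - <<'E'
from h import *
s=manip.get_state();Rt=R.from_rotvec(s["eef_rot"]);tx=Rt.apply([1,0,0]);print(s["force"])
G=s["position"]-.0555*tx; print("G in seat",inseat(G),inseat(s["position"]))
E
```

```text
time_s: 24.35
position: [0.5114, -0.4016, 0.1097]
eef_rot: [-2.784, 0.132, 1.37]
force: [-0.3, -0.3, -2.2]
width: 0.0544
[-0.31114225 -0.27502669 -2.16389802]
G in seat [ 0.00230628 -0.0011355   0.06060123] [ 0.00964863 -0.00133704  0.00558942]
```

```bash
python3 -m handwheel '[[[0.0007,0,0.0001,0,0,0,40],[0.0007,0,0.0001,0,0,0,40],[0,0,0,0,0,0,40]]]' 10
python3 -m handwheel '[[[0.0005,0,0.0001,0,0,0,40],[0,0,0,0,0,0,40]]]' 6
python3 -m handwheel '[[[0,0,0,0,0,0,40],[0,0,0,0,0,0,40],[0,0,0,0,0,0,40]]]' 4
python3 - <<'E'
from h import *
s=manip.get_state();Rt=R.from_rotvec(s["eef_rot"]);tx=Rt.apply([1,0,0]);print(s["force"])
G=s["position"]-.0555*tx; print("G in seat",inseat(G),inseat(s["position"]))
for n in ("side","wrist"): cv2.imwrite(f"pics/{n}22.png",manip.read_camera(n))
cv2.imwrite("pics/s22.png",cv2.resize(cv2.imread("pics/side22.png")[165:245,285:365],(600,600),interpolation=cv2.INTER_CUBIC))
E
```

```text
time_s: 24.65
position: [0.5119, -0.4019, 0.1095]
eef_rot: [-2.785, 0.132, 1.369]
force: [-0.7, 0.1, 0.3]
width: 0.0541
time_s: 24.85
position: [0.5121, -0.402, 0.1095]
eef_rot: [-2.786, 0.133, 1.368]
force: [-2.5, 1.1, 0.6]
width: 0.0546
time_s: 25.15
position: [0.5122, -0.4021, 0.1095]
eef_rot: [-2.786, 0.133, 1.368]
force: [-3.0, 0.7, 1.8]
width: 0.0546
[-3.02953249  0.71319834  1.78613536]
G in seat [ 0.0028301  -0.00141871  0.06005018] [ 0.01027388 -0.00167217  0.00505222]
```

View pics/s22.png

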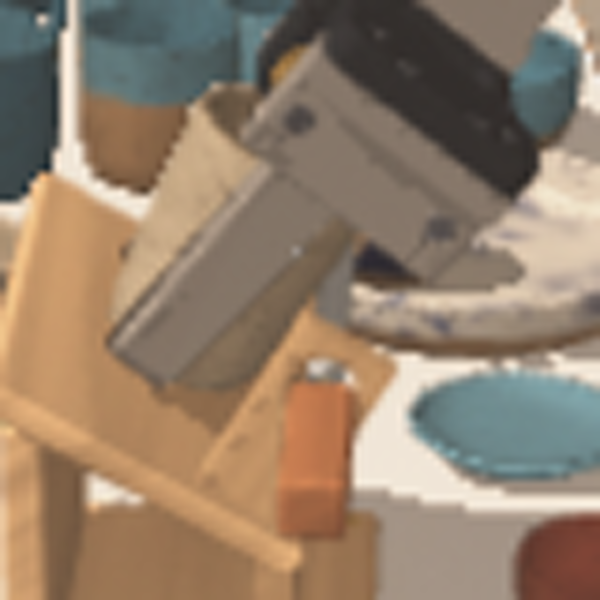

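```bash
python3 -m handwheel '[[[-0.0004,0,0,0,0,0,56],[0,0,0,0,0,0,59],[0,0,0,0,0,0,60],[0,0,0,0,0,0,61],[0,0,0,0,0,0,62]]]' 3
python3 - <<'E'
from h import *
s=manip.get_state();print(s["force"],s["width"])
for n in ("side","wrist"): cv2.imwrite(f"pics/{n}23.png",manip.read_camera(n))
cv2.imwrite("pics/s23.png",cv2.resize(cv2.imread("pics/side23.png")[165:245,285:365],(600,600),interpolation=cv2.INTER_CUBIC))
E
```

```text
time_s: 25.75
position: [0.5124, -0.4023, 0.1098]
eef_rot: [-2.786, 0.133, 1.368]
force: [0.6, 0.3, 0.4]
width: 0.0572
[0.61542219 0.26559232 0.39038251] 0.0572098960897872
```

View pics/s23.png

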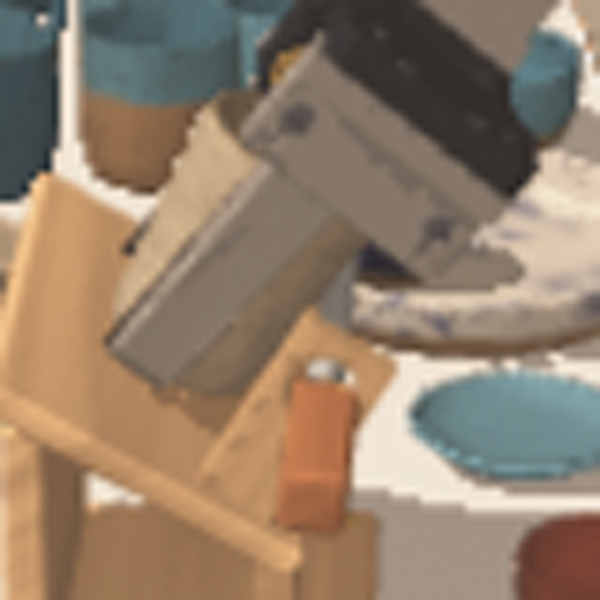

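View pics/wrist23.png

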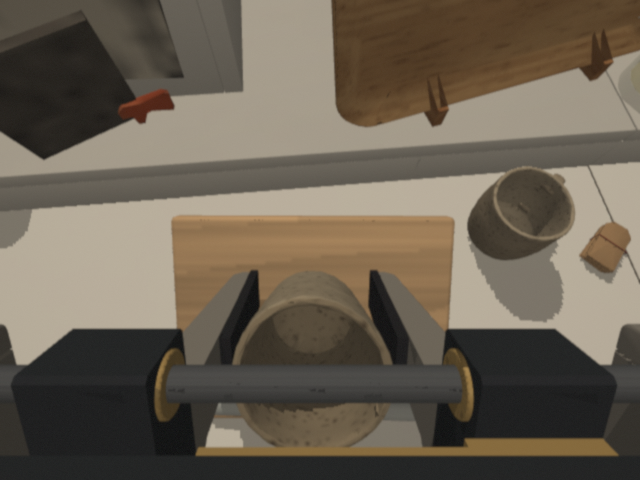

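```bash
python3 -m handwheel '[[[0,0,0,0,0,0,66],[0,0,0,0,0,0,70],[0,0,0,0,0,0,75],[0,0,0,0,0,0,78],[0,0,0,0,0,0,78]]]' 3
python3 - <<'E'
from h import *
s=manip.get_state();print(s["force"],s["width"])
for n in ("side","wrist"): cv2.imwrite(f"pics/{n}24.png",manip.read_camera(n))
cv2.imwrite("pics/s24.png",cv2.resize(cv2.imread("pics/side24.png")[165:245,285:365],(600,600),interpolation=cv2.INTER_CUBIC))
E
```

```text
time_s: 26.35
position: [0.5125, -0.4023, 0.1099]
eef_rot: [-2.786, 0.133, 1.368]
force: [-0.6, 0.3, 0.5]
width: 0.0717
[-0.56892878  0.27358962  0.46055956] 0.07170150895515734
```

View pics/s24.png

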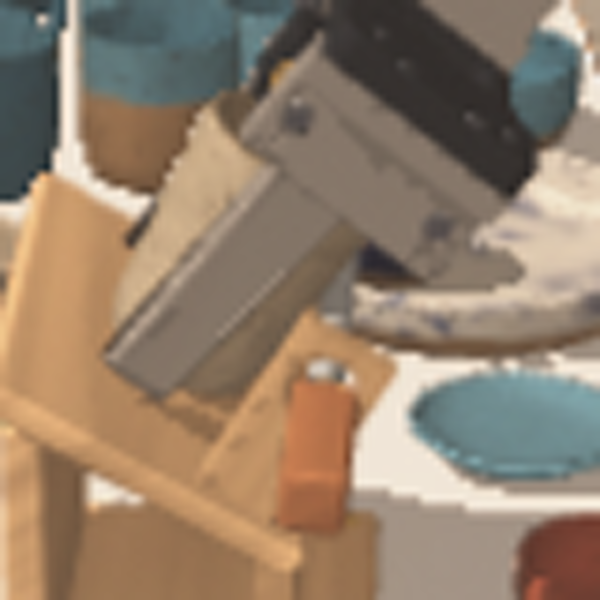

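View pics/wrist24.png

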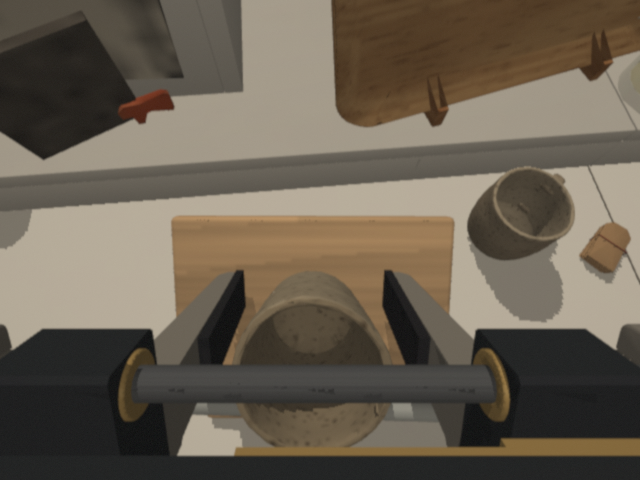

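```bash
python3 -m handwheel '[[[-0.008,0,0,0,0,0,84],[-0.01,0,0,0,0,0,84],[-0.01,0,0,0,0,0,84],[-0.01,0,0,0,0,0,84],[-0.01,0,0,0,0,0,84]]]' 3
python3 - <<'E'
from h import *
s=manip.get_state();print(s["force"],inseat(s["position"]))
cv2.imwrite("pics/wrist25.png",manip.read_camera("wrist"))
E
```

```text
time_s: 26.95
position: [0.4809, -0.3987, 0.1503]
eef_rot: [-2.785, 0.132, 1.369]
force: [-0.5, 0.1, -0.2]
width: 0.077
[-0.52697721  0.14679167 -0.16078894] [ 0.00339943 -0.00125109  0.05610766]
```

View pics/wrist25.png

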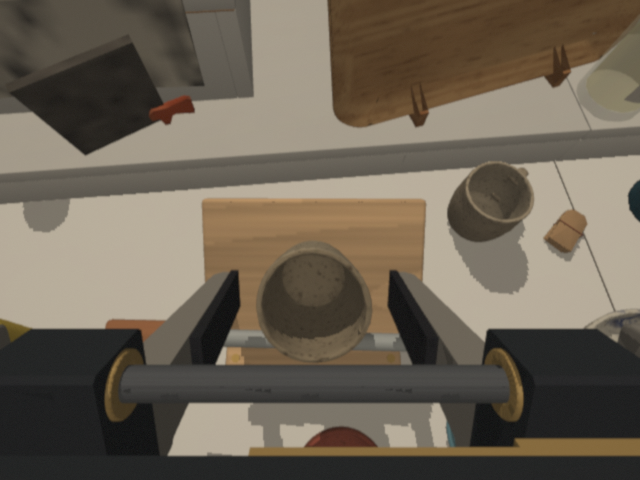

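```bash
python3 -m handwheel '[[[-0.015,0,0,0,0,0,84],[-0.025,0,0,0,0,0,84],[-0.03,0,0,0,0,0,84],[-0.03,0,0,0,0,0,84],[-0.03,0,0,0,0,0,84],[-0.02,0,0,0,0,0,84],[0,0,0,0,0,0,84],[0,0,0,0,0,0,84]]]' 3
python3 - <<'E'
from h import *
for n in ("side","wrist","top"): cv2.imwrite(f"pics/{n}26.png",manip.read_camera(n))
cv2.imwrite("pics/s26.png",cv2.resize(cv2.imread("pics/side26.png")[150:250,270:370],(600,600),interpolation=cv2.INTER_CUBIC))
s=manip.get_state();print(s["position"],s["force"])
cal=manip.get_calibration("side");o=-cal["R"].T@cal["t"]
f=lambda P:((proj("side",P)-[270,150])*6).round()
for x in (-.004,0,.004):
    out=[]
    for h in (.005,.07):
        P=seat(x,0,h);n=np.cross(ZS,P-o);n/=np.linalg.norm(n);r=.0215+.007*h/.073
        out+=[f(P+n*r),f(P-n*r)]
    print(x,*out)
print("corners",f(seat(.047,.075,0)),f(seat(.047,-.075,0)),f(seat(-.051,.075,0)))
E
```

```text
time_s: 27.8
position: [0.3836, -0.3897, 0.277]
eef_rot: [-2.788, 0.139, 1.37]
force: [0.2, -0.4, 0.3]
width: 0.0771
[ 0.3839595  -0.38909657  0.27589129] [-0.06431551 -0.55197654  0.15169221]
-0.004 [182. 327.] [287. 396.] [262. 169.] [399. 260.]
0 [173. 321.] [277. 390.] [252. 163.] [389. 255.]
0.004 [163. 316.] [267. 385.] [241. 157.] [380. 249.]
corners [ 78. 395.] [123. 220.] [334. 536.]
```

View pics/s26.png

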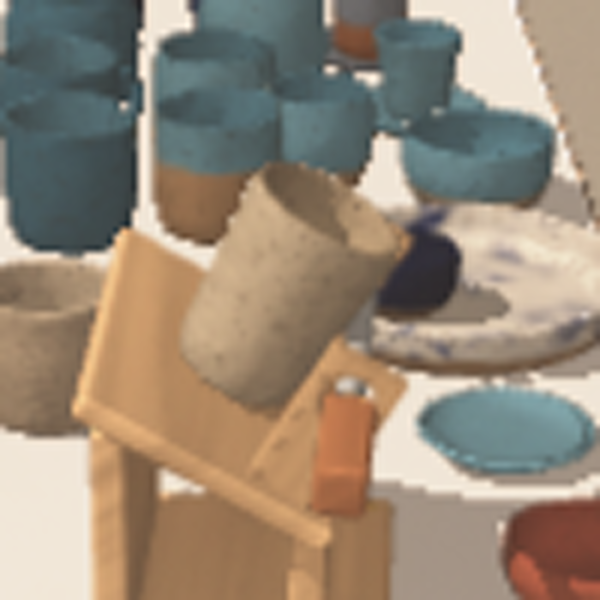

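View pics/wrist26.png

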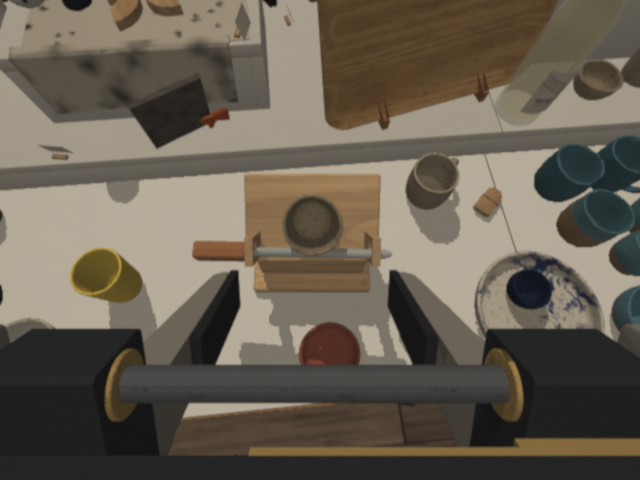

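View pics/top26.png

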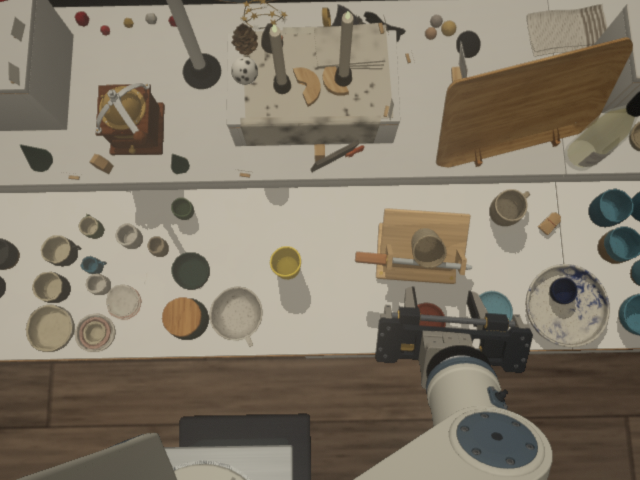

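```bash
python3 -m handwheel '[[[-0.02,0,0,0,0,0,84],[-0.02,0,0,0,0,0,84],[0,0,0,0,0,0,84],[0,0,0,0,0,0,84],[0,0,0,0,0,0,84],[0,0,0,0,0,0,84]]]' 3
python3 - <<'E'
from h import *
b=manip.read_camera("side");a=cv2.imread("pics/side26.png")
d=cv2.absdiff(a,b)[150:260,270:360].max(2);print("moved px",(d>25).sum())
t=manip.read_camera("top")
q=lambda x:x
# rail tip from top view (crop) and low bowl / small cup colour centroids vs start
t0=cv2.imread("pics/top0.png")
for nm,(y0,y1,x0,x1),h in (("cup",(190,230,160,205),(35,95)),):
    for im in (t0,t):
        v=cv2.cvtColor(im,cv2.COLOR_BGR2HSV)[y0:y1,x0:x1]; m=(v[...,0]>h[0])&(v[...,0]<h[1])&(v[...,1]>40); ys,xs=np.nonzero(m);print(nm,xs.mean()+x0,ys.mean()+y0)
cv2.imwrite("pics/t27.png",cv2.resize(t[200:345,350:490],(579,600),interpolation=cv2.INTER_CUBIC))
E
```

```text
time_s: 28.55
position: [0.3613, -0.384, 0.3014]
eef_rot: [-2.777, 0.125, 1.374]
force: [0.2, -0.6, -0.6]
width: 0.077
moved px 0
cup 185.375 210.0
cup 185.0 209.72727272727272
```

View pics/t27.png

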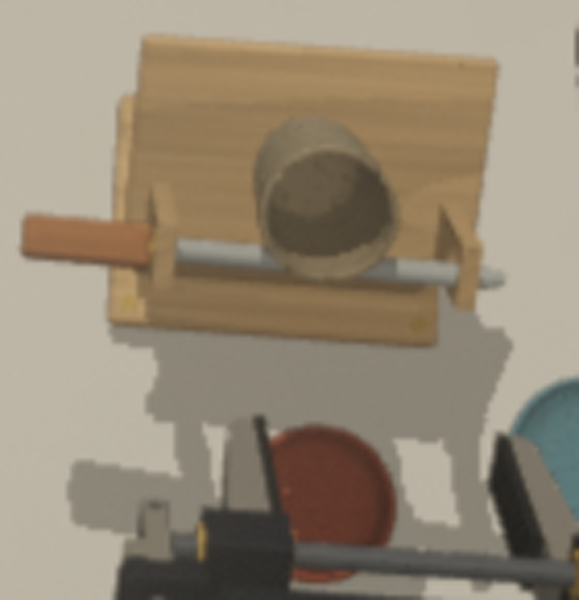

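The top view shows the handle up against the left upright at (152,245), the tip out at (503,280), the beaker behind the rail at (328,205), and the bowl untouched. Nothing moved between the last two side views.

```bash
python3 -c "
from plant import manip
print(manip.finish_job())"
```

```text
the job is handed in; nothing more can be done
None
```

I put the rail through both holes from the robot's left. I then stood the beaker on the sloping board close behind it, let go, and handed the job in at about 29 s. `finish_job` reports no verdict, so the checks below are my own.

- **Rail:** the last top view shows the handle close up against the left upright and the tip out beyond the right one.
- **Beaker:** in the last views it stands foot-down in the middle of the board, within about 1° of square in the side view. Its foot is within roughly 2–3 mm of the seat's origin along the slope. When I let go it tipped slightly towards the rail, and it may now rest on it.
- **Forces:** I never set the grip on the beaker above 11 N, and the measured tool force while setting it down stayed around 3–4 N. The beaker's contact forces on the stand and rail could not be measured directly.
- **Rest and bystanders:** nothing on the stand moved between the last two side views, and the arm was clear. The small green cup is where it was to within half a pixel. I judged the terracotta bowl by eye only, and it looks unmoved.

Two things did not go as planned:
- **Swing in the grip:** the pads gripped the beaker near the rim even when I lowered the grip, so it hung back by 4–8°. I tilted the tool further to compensate.
- **Camera disagreement:** the side camera put the stand about 5 mm off the top camera along y. I relied on the top camera, which matched the rail's known position to within about 3 mm.

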